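# Snap the arepa tools back into the clip rack

### The arm

A 6-joint arm with a two-finger parallel gripper is mounted at the origin on the work surface. World frame = base frame: x ahead of the robot, y to its left, z up, the work surface at z = 0. Lengths are in m, angles in rad, forces in N, time in s.
With the tool pointing down it reaches from about 0.225 to 0.725 m from the base axis. Payload 3.1 kg.
Tool frame: the origin (TCP) lies on the front face of the gripper's body, between the roots of the fingers; the fingertips stand 73 mm ahead of it and the grasp point (between the pads) lies 54 mm ahead of it; z points along the fingers, y is the line along which they close (so a half turn about z gives the same grasp; the last joint's range is limited). The gripper opens to 85 mm and grips with 20 to 120 N. Pads are 22 mm wide; open, the fingers measure 114 mm over their backs; the gripper's body (76 mm by 85 mm) begins 54 mm behind the grasp point. The pads swing forward as they close: fully open they stand 13 mm farther back than shut.
Start: joints at [1.128, 0.048, 0.099, 1.622, 0, 1.443], TCP at [0.163, 0.499, 0.304] pointing down, gripper open.
Joint ranges: [-2.91, 2.91], [-0.99, 1.94], [-1.21, 1.42], [-2.12, 2.29], [-1.49, 1.47], [-3.14, 3.14]. Speed limits (rad/s): [2.79, 2.79, 3.14, 3.14, 3.14, 3.14].

### API

Orientations are given as a unit quaternion [x, y, z, w].
In Python, from workcell import manip, read_camera gives the robot as it stands.
- The arm moves only by the shell command python3 -m crank 'ROWS' [OPENING] [FORCE]. ROWS is JSON, a list of rows, each an object of numbers: "dx", "dy", "dz": the shift along the tool's x, y, z in m; "wx", "wy", "wz": the turn, a rotation vector about the tool's x, y, z in degrees. A call has 1 to 12 rows; each row is the pose to reach, as a shift and turn from the pose commanded when the call began, along the tool's axes at that moment; what a row does not reach only later rows make up. A row lasts 1/10 s, in which the tool goes at most 50 mm and 8.59 degrees, less where a joint would pass 70% of its speed; a pose out of reach is approached as far as the arm can. A call with a gripper value outside its range is refused whole. OPENING is the opening in per cent of the stroke, from 0 (shut) to 100 (fully open), set as the call begins (- or left out, the last holds). The fingers move at their own pace and stop on an object; FORCE is the grip in N (left out, the last holds). Time passes only in rows, so rows that repeat a pose let the fingers close. It gives the time, the measured TCP pose, the force, the opening and the grip force at its end, in the units of the state.
- manip.state(): the state, without advancing time (a new reading comes with each control period).
- read_camera(name): name is "side" or "top" or "wrist"; returns a dict with "image" (384x512x3 uint8, red, green, blue), "fx", "fy", "cx", "cy" (pixels), "k1" (the pictures are not rectified: a ray, as slopes to the right and down, at radius r is drawn at 1 + k1 r^2 times it, then the intrinsics apply), "extrinsics" (4x4, takes a point from camera to world coordinates). Camera axes: x right, y down, z forward; pixel columns grow to the right and rows downward; lengths in m; the calibration is good to about 2 mm. A picture is of the moment at which its call begins. There is no depth.
- manip.finish_job(): hands the job in; it is judged then, once.
The state is a dict: "time_s": time; "joint_pos": joint angles; "dq": joint speeds; "tau": joint torques, N m; "position": TCP position; "eef_rot": TCP orientation; "ft_force": force on the tool from outside, world axes, zero at the start; "wrist_torque": the same for the moment, N m; "opening": opening from 0.0 (shut) to 1.0 (fully open); "grip_force": force on a finger pad.
Only numpy, scipy, OpenCV 4.12 (cv2) and the standard library are available. Lean on these libraries where they do the work, as an engineer would, in place of code of your own. Each camera call takes 0.05 s, during which the arm holds its last target. There are 200 camera calls.

### The job

The arepas are done, so put the yellow scraper and the wooden turner back on the sloping clip rack, leaving the arepa maker's raised lid and the things standing around as they are. Each one goes, blade uppermost, into the empty pair of spring clips made for the thickness of its handle, with the middle of the handle midway between its two clips. Press it in firmly but without forcing it, until both clips have snapped round the handle and it sits fully home at both ends, then let go.

Things in the scene. Friction and masses are not known exactly. Their poses are not given: they have to be found in the camera images.
- scraper: yellow plastic dough scraper lying on the slab, 189 mm long, about 70 g: round handle 24 mm thick, 128 mm long, ends rounded, flat blade 80 mm wide, 4 mm thick. Origin on the underside below the middle of the handle, whose axis is 12 mm above it; x along the handle to the blade (which ends at x = 125 mm), z up. Handle and blade both rest on the slab
- scraper_upper (a point): point on the scraper's handle axis 42 mm from the handle's middle towards the blade (where the upper clip grips); same axes as the scraper
- scraper_lower (a point): point on the scraper's handle axis 42 mm from the handle's middle away from the blade (where the lower clip grips)
- turner: wooden turner lying on the slab, 194 mm long, about 55 g: round handle 18 mm thick, 128 mm long, ends rounded, flat paddle 54 mm wide, 6 mm thick. Origin on the underside below the middle of the handle, whose axis is 9 mm above it; x along the handle to the paddle (which ends at x = 130 mm), z up. Handle and paddle both rest on the slab
- turner_upper (a point): point on the turner's handle axis 42 mm from the handle's middle towards the paddle (where the upper clip grips); same axes as the turner
- turner_lower (a point): point on the turner's handle axis 42 mm from the handle's middle away from the paddle (where the lower clip grips)
- thick_clips: the empty place for the 24 mm handle: a pair of spring clips on a thin steel tongue, one of three places 85 mm apart, in any order. Origin: where the MIDDLE OF THE HANDLE'S AXIS lies when fully home. x up the slope along the handle, y across, z out of the tongue (30 deg from vertical, leaning to the robot). Tongue face at z = -20 mm; between the clips nothing is higher than z = -18 mm
- thick_upper_clip (a point): middle of its upper clip at handle-axis height, at x = 42 mm in the frame of the place. Clip: two sprung jaws, 10 mm long along x, 17 mm high above the axis, 37 mm apart at the top, narrowing at z = 8 mm to a 20 mm mouth of round lips, where the handle first rests with its axis some 15 mm above home
- thick_lower_clip (a point): the same clip at x = -42 mm. Pressing the handle through the lips takes some 10 to 18 N at each clip; it eases suddenly about half way, the jaws close over the handle and it stops on the clip's floor at z = -12 mm. Meanwhile the tongue yields under the push (see rack): the frame moves with it, and springs back when let go
- slim_clips: the empty place for the 18 mm handle: a pair of spring clips on a thin steel tongue, one of three places 85 mm apart, in any order. Origin: where the MIDDLE OF THE HANDLE'S AXIS lies when fully home. x up the slope along the handle, y across, z out of the tongue (30 deg from vertical, leaning to the robot). Tongue face at z = -17 mm; between the clips nothing is higher than z = -15 mm
- slim_upper_clip (a point): middle of its upper clip at handle-axis height, at x = 42 mm in the frame of the place. Clip: two sprung jaws, 10 mm long along x, 15 mm high above the axis, 31 mm apart at the top, narrowing at z = 6 mm to a 15 mm mouth of round lips, where the handle first rests with its axis some 12 mm above home
- slim_lower_clip (a point): the same clip at x = -42 mm. Pressing the handle through the lips takes some 10 to 18 N at each clip; it eases suddenly about half way, the jaws close over the handle and it stops on the clip's floor at z = -9 mm. Meanwhile the tongue yields under the push (see rack): the frame moves with it, and springs back when let go
- full_clips: the third place of the row, already taken: a steel skimmer (handle 20 mm thick, round slotted disc 66 mm across at the top) fixed in its clips. Same frame as the other two: origin on the handle's axis midway between its clips, x up the slope, z out of the tongue
- rack: bamboo stand, fixed, 280 mm wide; three steel tongues 76 mm wide, held only at their low foot, rise away from the robot at 30 deg to 128 mm. Origin on the slab below their middle, x level to the high end, y along the row, z up. A tongue bends about its foot (70 mm below the place's origin): 10 N gives 14 mm at the upper clip, under 1 mm at the lower. A foot ledge is 8 mm below a centred handle's end
- maker: electric arepa maker, fixed, 255 mm wide (y), 230 mm deep, lower half 68 mm high, to the right of the rack; origin on the slab under its middle
- maker_lid (a joint): the arepa maker's hinged lid: 0 is as it stands, raised nearly upright at the machine's far side (up to 350 mm high); negative closes it
- ramekin: white ceramic ramekin standing on the trivet, 82 mm across, 48 mm high; origin under its middle
- grinder: stainless steel pepper grinder, 54 mm across, 155 mm tall; origin under its middle
- trivet: round bamboo trivet of slats, 150 mm across, 14 mm thick, lying on the slab; origin under its middle
Mind the look-alikes: they are no part of the job. Of the things that look like the turner, the middle-sized one is meant.

How it is judged:
By the outcome, as a careful person would: the job done as asked, in the order asked, and still so for the second after the job is handed in, with the robot touching nothing.
It also fails if it takes over 72 s, if anything falls off the work surface, if the arm or the gripper's body presses on something with over 40 N, if the wrist force passes 120 N, or if a joint passes its speed limit or range.

## Working session

There is one attempt and no reset: what is moved stays moved. The work goes in short steps, Python scripts to look and compute and a shell command to move; the robot and the scene stay as the last step left them, time stands still between calls to the robot, and variables do not carry over. Pictures are saved under pics/ and viewed, at most 10 in all, crops included, and the job is handed in when it is done.

```bash
ls; mkdir -p pics; cat > h.py <<'E'
import numpy as np,cv2
from workcell import manip,read_camera
def snap(n,f):
    c=read_camera(n); cv2.imwrite('pics/'+f,c['image'][:,:,::-1]); np.savez('pics/'+f[:-4],**c); return c
def load(f): return np.load('pics/'+f+'.npz')
def ray(c,u,v):
    K=np.array([[c['fx'],0,c['cx']],[0,c['fy'],c['cy']],[0,0,1.]],float)
    # slopes: drawn=(1+k1 r^2)*true
    d=np.array([(u-c['cx'])/c['fx'],(v-c['cy'])/c['fy']]);s=d.copy()
    for _ in range(30): s=d/(1+c['k1']*(s@s))
    T=c['extrinsics']; return T[:3,3],T[:3,:3]@np.array([*s,1])
def plane(c,u,v,z):
    o,d=ray(c,u,v); return o+d*(z-o[2])/d[2]
def proj(c,p):
    T=c['extrinsics'];q=T[:3,:3].T@(np.array(p)-T[:3,3]);s=q[:2]/q[2];s=s*(1+c['k1']*(s@s))
    return np.array([c['fx']*s[0]+c['cx'],c['fy']*s[1]+c['cy']])
def tri(rs):
    A=0;b=0
    for o,d in rs:
        d=d/np.linalg.norm(d);P=np.eye(3)-np.outer(d,d);A=A+P;b=b+P@o
    return np.linalg.solve(A,b)
E
python3 - <<'E'
from h import *
np.set_printoptions(precision=3,suppress=True)
cs=[snap(n,n+'0.png') for n in('top','side')]
im=np.vstack([c['image'] for c in cs])
for c in cs: print(c['fx'],c['k1'],c['extrinsics'])
print(manip.state())
E
```

```text
pics
350.80376288971786 0.007588759685028729 [[ 0.009 -0.99   0.142  0.333]
 [-1.    -0.009 -0.001 -0.043]
 [ 0.003 -0.142 -0.99   1.071]
 [ 0.     0.     0.     1.   ]]
382.85206690411167 -0.0765832906538117 [[-0.823  0.376 -0.426  1.031]
 [ 0.569  0.538 -0.622  0.818]
 [-0.005 -0.754 -0.657  0.993]
 [ 0.     0.     0.     1.   ]]
{'time_s': 0.1, 'joint_pos': array([1.128, 0.049, 0.098, 1.622, 0.   , 1.443]), 'dq': array([-0.001, -0.   ,  0.006,  0.002, -0.   , -0.001]), 'tau': array([  0.002, -33.985,  32.094,   0.016,  -0.   ,   0.   ]), 'position': array([0.162, 0.499, 0.303]), 'eef_rot': array([ 0.157,  0.988, -0.001, -0.   ]), 'ft_force': array([0.586, 0.636, 0.132]), 'wrist_torque': array([-0.043, -0.087,  0.04 ]), 'grip_force': 0.0, 'opening': 1.006440905489153}
```

View pics/top0.png

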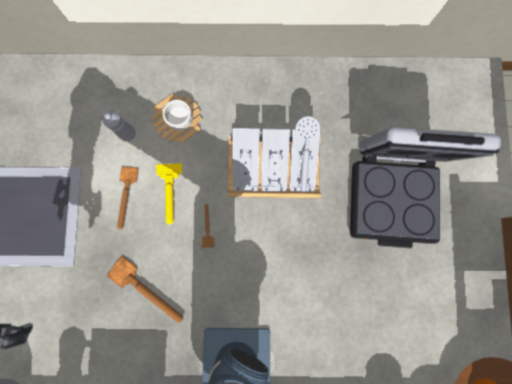

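View pics/side0.png

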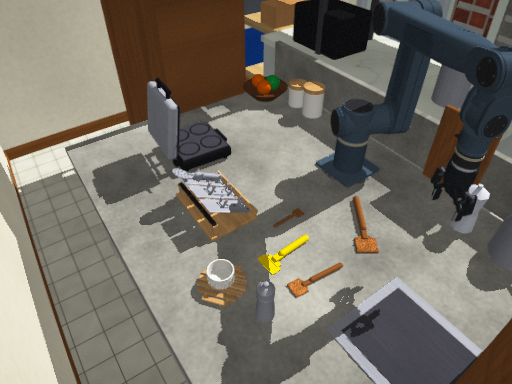

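The top view shows the scraper at about (170,193), the mid-sized turner at (126,197), the small look-alike at (208,226), the large one at (145,290), and the rack at 230–320 × 128–195. The skimmer is in the right-hand place. Next I'll measure these.

```bash
python3 - <<'E'
from h import *
np.set_printoptions(precision=4,suppress=True)
c=load('top0');im=c['image'];hsv=cv2.cvtColor(im,cv2.COLOR_RGB2HSV)
def meas(name,lo,hi,box,z):
    m=cv2.inRange(hsv,lo,hi);k=np.zeros_like(m);x0,y0,x1,y1=box;k[y0:y1,x0:x1]=m[y0:y1,x0:x1]
    n,l,st,_=cv2.connectedComponentsWithStats(k);i=1+st[1:,4].argmax();ys,xs=np.where(l==i)
    P=np.array([plane(c,x,y,z)[:2] for x,y in zip(xs,ys)])
    mu=P.mean(0);w,V=np.linalg.eigh(np.cov((P-mu).T));a=V[:,1]
    s=(P-mu)@a;t=(P-mu)@V[:,0]
    if np.ptp(t[s>s.max()-.05])<np.ptp(t[s<s.min()+.05]): a=-a;s=-s
    # handle only: fit on the part 15..110 mm from butt
    h=(s>s.min()+.008)&(s<s.min()+.11)
    H=P[h];hm=H.mean(0);w,V=np.linalg.eigh(np.cov((H-hm).T));b=V[:,1]*np.sign(V[:,1]@a)
    s=(P-hm)@b
    print(name,len(xs),'len',np.ptp(s),'butt',hm+b*s.min(),'tip',hm+b*s.max(),'yaw',np.degrees(np.arctan2(b[1],b[0])),'mid',hm+b*(s.min()+.0625), 'w',np.ptp(((P-hm)@[-b[1],b[0]])[s>s.max()-.05]))
meas('scraper',(22,120,80),(35,255,255),(145,150,195,235),.010)
meas('turner',(3,90,50),(20,255,255),(105,155,142,240),.008)
cv2.imwrite('pics/crop.png',cv2.resize(im[105:205,220:330,::-1],None,fx=7,fy=6,interpolation=cv2.INTER_CUBIC)[:600,:770])
s=load('side0')['image'][150:260,160:280,::-1]
cv2.imwrite('pics/crops.png',cv2.resize(s,None,fx=5,fy=5,interpolation=cv2.INTER_CUBIC))
E
```

```text
scraper 708 len 0.18574322891935774 butt [0.4009 0.2063] tip [0.5858 0.2235] yaw 5.296009592930667 mid [0.4631 0.2121] w 0.07793886947388506
turner 489 len 0.19050981697344863 butt [0.3845 0.3586] tip [0.5741 0.3398] yaw -5.675584056101063 mid [0.4467 0.3524] w 0.05194408055545864
```

View pics/crop.png

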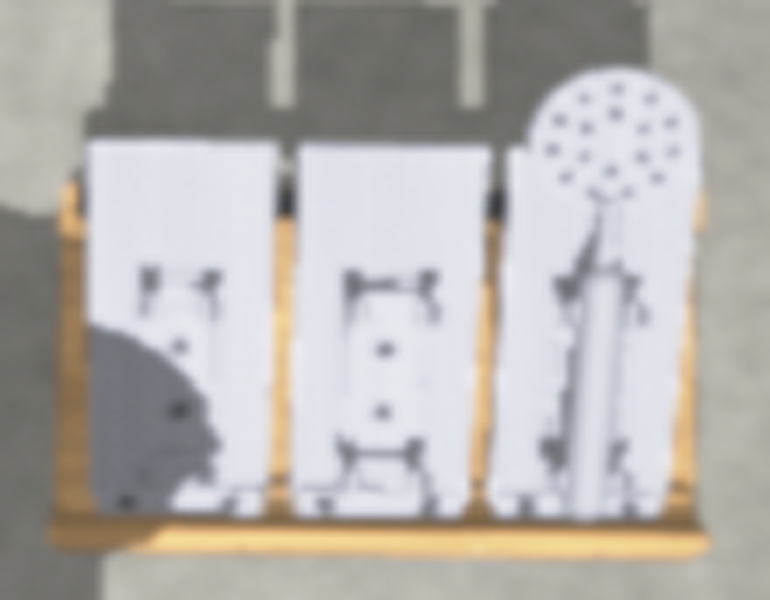

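The left place has the narrower jaws (25 mm against 32 mm apparent), so it is the slim one. The middle place is thick and the right one is taken. Now a rough rack geometry, and I'll move above the scraper.

```bash
python3 - <<'E'
from h import *
np.set_printoptions(precision=4,suppress=True)
c=load('top0')
px=lambda x,y:(220+(x+.5)/7-.5,105+(y+.5)/6-.5)
# tongue top edge ends (z~.128)
for n,pt in [('Ltop',(88,142)),('Ltop2',(277,142)),('Mtop',(300,147)),('Mtop2',(490,147))]: print(n,plane(c,*px(*pt),.128))
for n,pt in [('bar l',(50,548)),('bar r',(705,552))]: print(n,plane(c,*px(*pt),.01))
# plane of face: through top edge, normal leaning to the robot
p0=(plane(c,*px(182,142),.128)+plane(c,*px(395,147),.128))/2
nrm=np.array([-.5,0,.866])
def face(u,v,off):
    o,d=ray(c,u,v);return o+d*((p0+nrm*off-o)@nrm)/(d@nrm)
for n,pt,off in [('slim dotU',(180,347),0),('slim dotL',(178,410),0),('thick dotU',(386,348),0),('thick dotL',(382,411),0),
  ('slim jawU l',(150,280),.028),('slim jawU r',(212,280),.028),('thick jawU l',(353,285),.03),('thick jawU r',(430,285),.03),('thick jawL l',(345,452),.03),('thick jawL r',(414,452),.03)]:
    print(n,face(*px(*pt),off))
T=manip.state();from scipy.spatial.transform import Rotation as R
print(R.from_quat(T['eef_rot']).as_matrix())
E
```

```text
Ltop [0.6593 0.0163 0.128 ]
Ltop2 [ 0.6601 -0.059   0.128 ]
Mtop [ 0.6577 -0.0682  0.128 ]
Mtop2 [ 0.6585 -0.144   0.128 ]
bar l [0.4853 0.0367 0.01  ]
bar r [ 0.4858 -0.2492  0.01  ]
slim dotU [ 0.5739 -0.0204  0.0789]
slim dotL [ 0.5463 -0.0196  0.063 ]
thick dotU [ 0.5742 -0.1056  0.0791]
thick dotL [ 0.5465 -0.105   0.0631]
slim jawU l [ 0.5948 -0.0091  0.1233]
slim jawU r [ 0.595  -0.0337  0.1235]
thick jawU l [ 0.5929 -0.0897  0.1245]
thick jawU r [ 0.5931 -0.1202  0.1247]
thick jawL l [ 0.5221 -0.0886  0.0837]
thick jawL r [ 0.5223 -0.1168  0.0838]
[[-0.9508  0.3097 -0.0009]
 [ 0.3097  0.9508 -0.002 ]
 [ 0.0003 -0.0022 -1.    ]]
```

```bash
python3 -m crank '[{"dx":-0.375,"dy":-0.18,"dz":0.054,"wz":-23.3},{"dx":-0.375,"dy":-0.18,"dz":0.054,"wz":-23.3},{"dx":-0.375,"dy":-0.18,"dz":0.054,"wz":-23.3},{"dx":-0.375,"dy":-0.18,"dz":0.054,"wz":-23.3},{"dx":-0.375,"dy":-0.18,"dz":0.054,"wz":-23.3},{"dx":-0.375,"dy":-0.18,"dz":0.054,"wz":-23.3},{"dx":-0.375,"dy":-0.18,"dz":0.054,"wz":-23.3},{"dx":-0.375,"dy":-0.18,"dz":0.054,"wz":-23.3},{"dx":-0.375,"dy":-0.18,"dz":0.054,"wz":-23.3},{"dx":-0.375,"dy":-0.18,"dz":0.054,"wz":-23.3},{"dx":-0.375,"dy":-0.18,"dz":0.054,"wz":-23.3},{"dx":-0.375,"dy":-0.18,"dz":0.054,"wz":-23.3}]'
python3 - <<'E'
from h import *
np.set_printoptions(precision=4,suppress=True)
c=snap('wrist','w1.png');print(c['extrinsics'],c['fx'],c['k1'])
hsv=cv2.cvtColor(c['image'],cv2.COLOR_RGB2HSV)
m=cv2.inRange(hsv,(22,120,80),(35,255,255));ys,xs=np.where(m)
P=np.array([plane(c,x,y,.012)[:2] for x,y in zip(xs[::7],ys[::7])])
mu=P.mean(0);print(len(xs),mu,P.min(0),P.max(0),xs.min(),xs.max(),ys.min(),ys.max())
E
```

```text
[[ 0.3102  0.9136  0.2629  0.0958]
 [ 0.9507 -0.2975 -0.0876  0.5207]
 [-0.0019  0.2771 -0.9608  0.3734]
 [ 0.      0.      0.      1.    ]] 315.05371868494024 -0.04090628914347764invalid input
<stdin>:7: RuntimeWarning: Mean of empty slice.
  ret = ret.dtype.type(ret / rcount)
Traceback (most recent call last):
ValueError: zero-size array to reduction operation minimum which has no identity
```

View pics/w1.png

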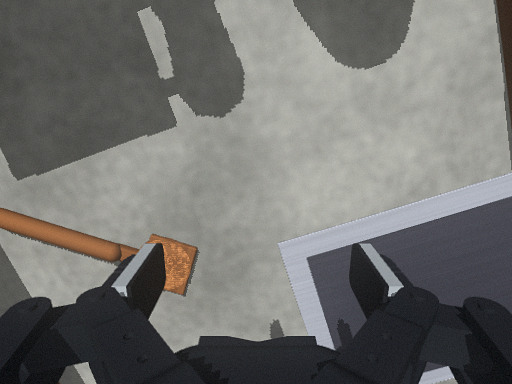

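The move was refused, so the wrist view is still of the start area: the large look-alike at left and the tray at right. I'll try all six keys.

```bash
python3 -m crank '[{"dx":-0.04,"dy":-0.02,"dz":0.005,"wx":0,"wy":0,"wz":-3}]'; python3 -m crank '[{"dx":-0.04,"dy":-0.02,"dz":0.005,"wx":0,"wy":0,"wz":-3}]' - 40;python3 -m crank --help|head
```

```text
time_s: 0.25
position: [0.1925, 0.4698, 0.2985]
eef_rot: [0.127, 0.992, 0.001, -0.001]
ft_force: [0.9, -0.1, 0.7]
opening: 0.997
grip_force: 0.0
time_s: 0.35
position: [0.2276, 0.4378, 0.2933]
eef_rot: [0.102, 0.995, -0.0, -0.0]
ft_force: [0.5, 0.4, -0.6]
opening: 1.003
grip_force: 0.0invalid input: not JSON, or not a number
```

```bash
python3 -m crank '[{"dx":-0.276,"dy":-0.173,"dz":0.043,"wx":0,"wy":0,"wz":-17},{"dx":-0.276,"dy":-0.173,"dz":0.043,"wx":0,"wy":0,"wz":-17},{"dx":-0.276,"dy":-0.173,"dz":0.043,"wx":0,"wy":0,"wz":-17},{"dx":-0.276,"dy":-0.173,"dz":0.043,"wx":0,"wy":0,"wz":-17},{"dx":-0.276,"dy":-0.173,"dz":0.043,"wx":0,"wy":0,"wz":-17},{"dx":-0.276,"dy":-0.173,"dz":0.043,"wx":0,"wy":0,"wz":-17},{"dx":-0.276,"dy":-0.173,"dz":0.043,"wx":0,"wy":0,"wz":-17},{"dx":-0.276,"dy":-0.173,"dz":0.043,"wx":0,"wy":0,"wz":-17},{"dx":-0.276,"dy":-0.173,"dz":0.043,"wx":0,"wy":0,"wz":-17},{"dx":-0.276,"dy":-0.173,"dz":0.043,"wx":0,"wy":0,"wz":-17}]'
cat >> h.py <<'E'
def handle(c,lo,hi,z,Lh=.128,box=None):
    """fit a lying utensil: end points, yaw, handle middle, from a colour mask cast on plane z"""
    hsv=cv2.cvtColor(c['image'],cv2.COLOR_RGB2HSV);m=cv2.inRange(hsv,lo,hi)
    n,l,st,_=cv2.connectedComponentsWithStats(m);i=1+st[1:,4].argmax();ys,xs=np.where(l==i)
    P=np.array([plane(c,x,y,z)[:2] for x,y in zip(xs,ys)])
    a=np.linalg.eigh(np.cov(P.T))[1][:,1];a*=np.sign(a[0])
    s=(P-P.mean(0))@a;h=(s>s.min()+.01)&(s<s.min()+.11);H=P[h];hm=H.mean(0)
    b=np.linalg.eigh(np.cov((H-hm).T))[1][:,1];b*=np.sign(b[0]);s=(P-hm)@b
    print('px',xs.min(),xs.max(),ys.min(),ys.max(),'len',np.ptp(s),'yaw',np.degrees(np.arctan2(b[1],b[0])),'mid',hm+b*(s.min()+Lh/2),'from tip',hm+b*s.max())
E
python3 - <<'E'
from h import *
np.set_printoptions(precision=4,suppress=True)
c=snap('wrist','w2.png');handle(c,(22,120,60),(35,255,255),.010)
E
```

```text
time_s: 1.35
position: [0.4611, 0.2119, 0.2509]
eef_rot: [-0.044, 0.999, 0.0, -0.0]
ft_force: [0.0, -0.1, 0.2]
opening: 0.998
grip_force: 0.0
px 219 289 108 278 len 0.1845057947670378 yaw 3.6439573019906124 mid [0.4611 0.2105] from tip [0.5814 0.2182]
```

View pics/w2.png

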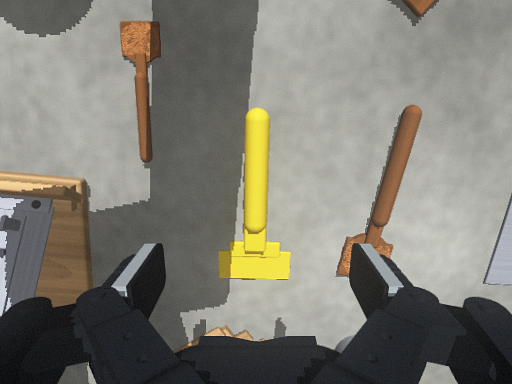

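The wrist view shows the scraper with its butt at (257,108) and handle/blade joint at (255,233), lined up with the tool. The middle turner is at right. I'll descend and grip.

```bash
python3 -m crank '[{"dx":0,"dy":0,"dz":0.05,"wx":0,"wy":0,"wz":0.5},{"dx":0,"dy":0,"dz":0.1,"wx":0,"wy":0,"wz":0.5},{"dx":0,"dy":0,"dz":0.14,"wx":0,"wy":0,"wz":0.5},{"dx":0,"dy":0,"dz":0.165,"wx":0,"wy":0,"wz":0.5},{"dx":0,"dy":0,"dz":0.174,"wx":0,"wy":0,"wz":0.5},{"dx":0,"dy":0,"dz":0.174,"wx":0,"wy":0,"wz":0.5},{"dx":0,"dy":0,"dz":0.174,"wx":0,"wy":0,"wz":0.5}]' 60
python3 -m crank '[{"dx":0,"dy":0,"dz":0,"wx":0,"wy":0,"wz":0},{"dx":0,"dy":0,"dz":0,"wx":0,"wy":0,"wz":0},{"dx":0,"dy":0,"dz":0,"wx":0,"wy":0,"wz":0},{"dx":0,"dy":0,"dz":0,"wx":0,"wy":0,"wz":0},{"dx":0,"dy":0,"dz":0,"wx":0,"wy":0,"wz":0},{"dx":0,"dy":0,"dz":0,"wx":0,"wy":0,"wz":0},{"dx":0,"dy":0,"dz":0,"wx":0,"wy":0,"wz":0},{"dx":0,"dy":0,"dz":0,"wx":0,"wy":0,"wz":0}]' 0 100
```

```text
time_s: 2.1
position: [0.4626, 0.2123, 0.0788]
eef_rot: [-0.04, 0.999, 0.0, 0.001]
ft_force: [-0.9, -0.4, 0.1]
opening: 0.6
grip_force: 0.0
time_s: 2.9
position: [0.4634, 0.2118, 0.0796]
eef_rot: [-0.039, 0.999, 0.001, 0.002]
ft_force: [-0.6, -0.8, 6.3]
opening: 0.242
grip_force: 98.0
```

Opening 20.6 mm is less than the 24 mm handle, and there is an upward force. So the pads are gripping above the axis. I'll reopen and go a little lower.

```bash
python3 -m crank '[{"dx":0,"dy":0,"dz":0,"wx":0,"wy":0,"wz":0},{"dx":0,"dy":0,"dz":0,"wx":0,"wy":0,"wz":0},{"dx":0,"dy":0,"dz":0.003,"wx":0,"wy":0,"wz":0},{"dx":0,"dy":0,"dz":0.005,"wx":0,"wy":0,"wz":0},{"dx":0,"dy":0,"dz":0.005,"wx":0,"wy":0,"wz":0}]' 36
python3 -m crank '[{"dx":0,"dy":0,"dz":0,"wx":0,"wy":0,"wz":0},{"dx":0,"dy":0,"dz":0,"wx":0,"wy":0,"wz":0},{"dx":0,"dy":0,"dz":0,"wx":0,"wy":0,"wz":0},{"dx":0,"dy":0,"dz":0,"wx":0,"wy":0,"wz":0},{"dx":0,"dy":0,"dz":0,"wx":0,"wy":0,"wz":0}]' 0 100
```

```text
time_s: 3.4
position: [0.4616, 0.2113, 0.0721]
eef_rot: [-0.039, 0.999, -0.0, -0.0]
ft_force: [-1.2, 0.1, 3.7]
opening: 0.361
grip_force: 2.0
time_s: 3.9
position: [0.4622, 0.2115, 0.073]
eef_rot: [-0.039, 0.999, 0.0, 0.001]
ft_force: [-1.6, -0.8, 5.8]
opening: 0.244
grip_force: 98.1
```

The opening reads 0.244 again, so that is the true handle grip. The tips are just at the slab and the axis is about 61 mm from the TCP. I'll lift, unyaw, and take a look at the rack.

```bash
python3 -m crank '[{"dx":0,"dy":0,"dz":-0.03,"wx":0,"wy":0,"wz":0},{"dx":0,"dy":0,"dz":-0.07,"wx":0,"wy":0,"wz":0},{"dx":0,"dy":-0.01,"dz":-0.12,"wx":0,"wy":0,"wz":1},{"dx":0.01,"dy":-0.04,"dz":-0.155,"wx":0,"wy":0,"wz":2},{"dx":0.02,"dy":-0.08,"dz":-0.185,"wx":0,"wy":0,"wz":4.5},{"dx":0.029,"dy":-0.12,"dz":-0.197,"wx":0,"wy":0,"wz":4.5},{"dx":0.029,"dy":-0.165,"dz":-0.197,"wx":0,"wy":0,"wz":4.5},{"dx":0.029,"dy":-0.205,"dz":-0.197,"wx":0,"wy":0,"wz":4.5},{"dx":0.029,"dy":-0.22,"dz":-0.197,"wx":0,"wy":0,"wz":4.5},{"dx":0.029,"dy":-0.22,"dz":-0.197,"wx":0,"wy":0,"wz":4.5},{"dx":0.029,"dy":-0.22,"dz":-0.197,"wx":0,"wy":0,"wz":4.5}]'
python3 - <<'E'
from h import *
np.set_printoptions(precision=4,suppress=True)
c=snap('wrist','w3.png');print(c['extrinsics']);s=manip.state();print(s['ft_force'],s['wrist_torque'],s['position'],s['eef_rot'])
cv2.imwrite('pics/w3b.png',cv2.resize(c['image'][:,:,::-1],(800,600),interpolation=cv2.INTER_CUBIC))
E
```

```text
time_s: 5.0
position: [0.4496, -0.0102, 0.2682]
eef_rot: [0.001, 1.0, 0.0, -0.001]
ft_force: [0.2, 0.7, -1.2]
opening: 0.246
grip_force: 98.1
[[ 0.0021  0.9611  0.2762  0.3796]
 [ 1.     -0.0024  0.0007 -0.0103]
 [ 0.0013  0.2762 -0.9611  0.3388]
 [ 0.      0.      0.      1.    ]]
[ 0.5223 -0.0001 -0.0721] [0.0207 0.058  0.0333] [ 0.4496 -0.0097  0.2683] [ 0.0002  1.      0.0004 -0.0006]
```

View pics/w3b.png

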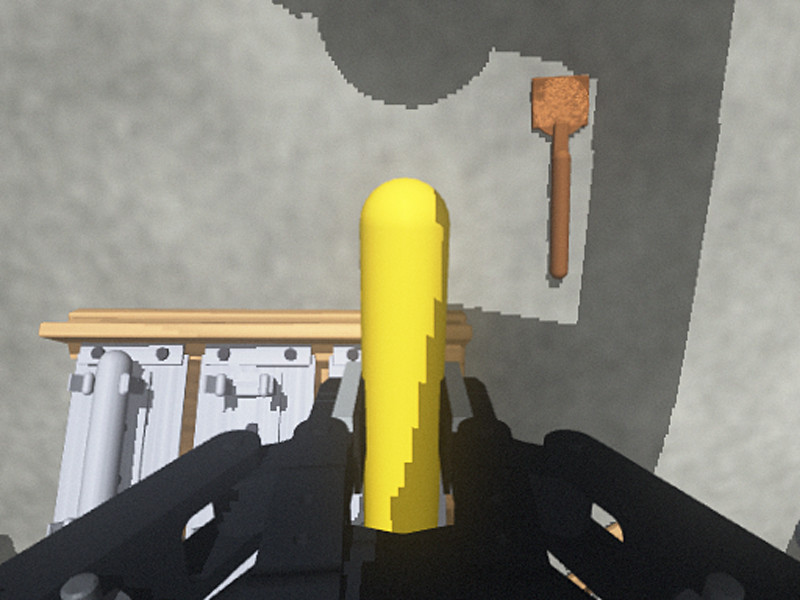

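The wrist view shows the thick lower clip's jaws at (217,383) and (265,383) in the enlarged picture, and its foot screws at (224,354) and (291,354). The scraper's butt is at (405,178). I'll triangulate these with the top view.

```bash
python3 - <<'E'
from h import *
np.set_printoptions(precision=4,suppress=True)
t=load('top0');w=load('w3')
pt=lambda x,y:(220+(x+.5)/7-.5,105+(y+.5)/6-.5)
pw=lambda x,y:((x+.5)/1.5625-.5,(y+.5)/1.5625-.5)
for n,a,b in [('thickL jaw l',(345,452),(265,383)),('thickL jaw r',(414,452),(217,383)),('screw l',(325,505),(291,354)),('screw r',(432,505),(224,354))]:
    r=[ray(t,*pt(*a)),ray(w,*pw(*b))];p=tri(r);print(n,p,'err px',proj(t,p)-pt(*a),proj(w,p)-pw(*b))
for z in(.205,.207,.209): print('butt',plane(w,*pw(405,178),z),'sides',plane(w,*pw(361,260),z),plane(w,*pw(448,260),z))
handle(w,(22,120,60),(35,255,255),.207)
# vertical extents in the top image of the tongue (mid place): bright column profile
g=cv2.cvtColor(t['image'],cv2.COLOR_RGB2GRAY);print(g[120:205,267].tolist());print(g[120:205,277].tolist())
E
```

```text
thickL jaw l [ 0.5249 -0.0952  0.0453] err px [1.6274 1.5058] [4.9133 4.1655]
thickL jaw r [ 0.5224 -0.1238  0.0534] err px [1.607  1.9376] [5.082  5.4484]
screw l [ 0.5036 -0.0828  0.0373] err px [0.1854 0.1588] [0.5566 0.4408]
screw r [ 0.5044 -0.1284  0.0353] err px [0.1123 0.1443] [0.3503 0.3977]
butt [ 0.3845 -0.0093  0.205 ] sides [ 0.4065 -0.0215  0.205 ] [0.4066 0.0026 0.205 ]
butt [ 0.3844 -0.0093  0.207 ] sides [ 0.4061 -0.0213  0.207 ] [0.4062 0.0024 0.207 ]
butt [ 0.3843 -0.0093  0.209 ] sides [ 0.4057 -0.0211  0.209 ] [0.4058 0.0022 0.209 ]
px 230 287 114 341 len 0.11210451766525475 yaw -0.7860567182392536 mid [ 0.4485 -0.0102] from tip [ 0.4966 -0.0109]
[109, 111, 111, 113, 113, 112, 112, 116, 140, 188, 219, 225, 225, 226, 225, 225, 225, 226, 225, 226, 225, 226, 226, 225, 226, 226, 226, 226, 227, 226, 225, 225, 225, 226, 225, 225, 226, 225, 225, 226, 226, 226, 227, 226, 227, 227, 226, 227, 227, 226, 226, 227, 227, 227, 227, 226, 222, 215, 210, 209, 214, 220, 224, 223, 218, 202, 190, 196, 177, 169, 163, 126, 121, 169, 210, 214, 198, 180, 176, 179, 182, 185, 184, 184, 184]
[106, 109, 110, 111, 112, 112, 112, 114, 130, 177, 218, 225, 226, 225, 225, 225, 225, 225, 226, 225, 225, 226, 225, 226, 227, 226, 225, 226, 226, 224, 216, 203, 195, 191, 222, 230, 232, 231, 232, 232, 232, 230, 228, 226, 229, 231, 232, 232, 232, 232, 232, 232, 231, 230, 230, 231, 230, 226, 215, 189, 152, 170, 203, 214, 220, 221, 219, 222, 228, 226, 203, 139, 116, 160, 204, 213, 203, 191, 182, 180, 181, 182, 183, 183, 184]
```

```bash
cat >> h.py <<'E'
X=np.array([.866,0,.5]);Y=np.array([0,1,0]);Z=np.array([-.5,0,.866])
def pl(o,x,y,z): return np.array(o)+x*X+y*Y+z*Z
E
python3 - <<'E'
from h import *
np.set_printoptions(precision=1,suppress=True)
t=load('top0');w=load('w3');O=(.550,-.1055,.0883)
pc=lambda u:((u[0]-220+.5)*7-.5,(u[1]-105+.5)*6-.5)
for n,p in [('L jaw l top',(-42,16,17)),('L jaw r top',(-42,-16,17)),('L lip l',(-42,12,8)),('L floor',(-42,0,-12)),('hinge',(-70,0,-20)),('ledge',(-72,0,-10)),('U jaw l top',(42,16,17)),('U jaw r top',(42,-16,17)),('U floor',(42,0,-12)),('top edge?',(120,0,-20))]:
    q=pl(O,*(np.array(p)/1e3));print(n,q*1e3,'crop',np.array(pc(proj(t,q))),'wview',(proj(w,q)+.5)*1.5625-.5)
c=w['image'][205:262,115:225,::-1];cv2.imwrite('pics/w3c.png',cv2.resize(c,None,fx=7,fy=7,interpolation=cv2.INTER_CUBIC))
E
```

```text
L jaw l top [505.1 -89.5  82. ] crop [347.  487.7] wview [263.9 386.9]
L jaw r top [ 505.1 -121.5   82. ] crop [425.3 488.3] wview [208.8 386.8]
L lip l [509.6 -93.5  74.2] crop [355.8 481.3] wview [261.3 388. ]
L floor [ 519.6 -105.5   56.9] crop [382.4 467.6] wview [251.2 390.1]
hinge [ 499.4 -105.5   36. ] crop [379.3 515.2] wview [257.7 348. ]
ledge [ 492.6 -105.5   43.6] crop [380.4 526.2] wview [253.5 342.6]
U jaw l top [577.9 -89.5 124. ] crop [352.5 316.9] wview [255.  544.2]
U jaw r top [ 577.9 -121.5  124. ] crop [433.3 317.5] wview [196.3 543.5]
U floor [ 592.4 -105.5   98.9] crop [388.8 300.7] wview [242.4 532.4]
top edge? [ 663.9 -105.5  131. ] crop [394.  132.8] wview [239.  671.1]
```

View pics/w3c.png

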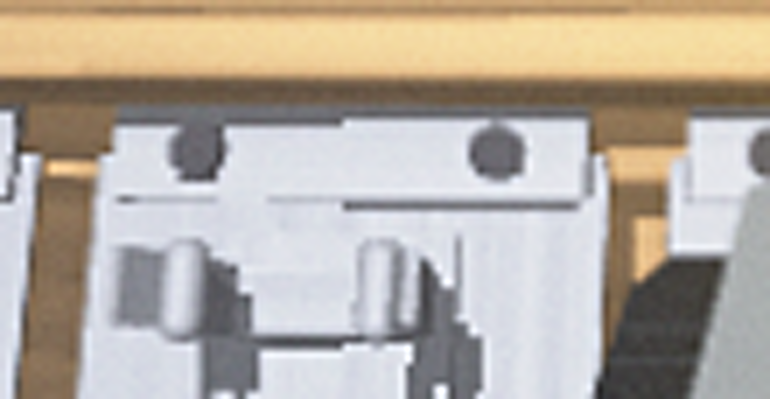

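The crop shows the round lips of the thick lower clip at (183,290) and (375,290). That agrees with the dots and hinge to about 1 mm, giving an origin of about (0.5492, -0.1048, 0.088). Moving to the pre-insertion pose, 45 mm out.

```bash
python3 -m crank '[{"dx":0,"dy":-0.04,"dz":0,"wx":0,"wy":-7,"wz":0},{"dx":-0.01,"dy":-0.08,"dz":0,"wx":0,"wy":-15,"wz":0},{"dx":-0.03,"dy":-0.0948,"dz":0.01,"wx":0,"wy":-23,"wz":0},{"dx":-0.0476,"dy":-0.0948,"dz":0.04,"wx":0,"wy":-30,"wz":0},{"dx":-0.0476,"dy":-0.0948,"dz":0.075,"wx":0,"wy":-30,"wz":0},{"dx":-0.0476,"dy":-0.0948,"dz":0.0879,"wx":0,"wy":-30,"wz":0},{"dx":-0.0476,"dy":-0.0948,"dz":0.0879,"wx":0,"wy":-30,"wz":0},{"dx":-0.0476,"dy":-0.0948,"dz":0.0879,"wx":0,"wy":-30,"wz":0},{"dx":-0.0476,"dy":-0.0948,"dz":0.0879,"wx":0,"wy":-30,"wz":0}]'
cat >> h.py <<'E'
from scipy.spatial.transform import Rotation as R
def st(O,d=.061,e=-.0012):
    """handle pose in the unbent place frame (mm, deg) and wrench in tool axes"""
    s=manip.state();M=R.from_quat(s['eef_rot']).as_matrix();p=s['position']+d*M[:,2]-e*M[:,0]
    q=(p-np.array(O));print('t',s['time_s'],'pos',np.round(1e3*np.array([q@X,q@Y,q@Z]),1),'slope',round(np.degrees(np.arctan2(-M[2,0],-M[0,0])),2),'yaw',round(np.degrees(np.arctan2(-M[1,0],-M[0,0])),2),'F_tool',np.round(M.T@s['ft_force'],1),'T_tool',np.round(M.T@s['wrist_torque'],2),'grip',round(s['grip_force']),round(s['opening'],3),'TCP',np.round(s['position'],4))
OT=(.5492,-.1048,.088)
E
python3 -c "
from h import *
st(OT);c=snap('wrist','w4.png');c2=snap('side','s4.png')
a=cv2.resize(c['image'],(533,400));b=cv2.resize(c2['image'][140:250,170:280],(267,267))
o=np.zeros((400,800,3),np.uint8);o[:,:533]=a;o[:267,533:]=b;cv2.imwrite('pics/v4.png',o[:,:,::-1])"
```

```text
time_s: 5.95
position: [0.4994, -0.1054, 0.1845]
eef_rot: [-0.0, 0.965, -0.001, 0.261]
ft_force: [0.1, 0.8, 0.7]
opening: 0.244
grip_force: 98.1
t 5.95 pos [ 4.2 -0.7 47.5] slope 30.27 yaw 0.1 F_tool [-0.5  0.8 -0.6] T_tool [0.05 0.51 0.  ] grip 98 0.244 TCP [ 0.4994 -0.1054  0.1845]
```

View pics/v4.png

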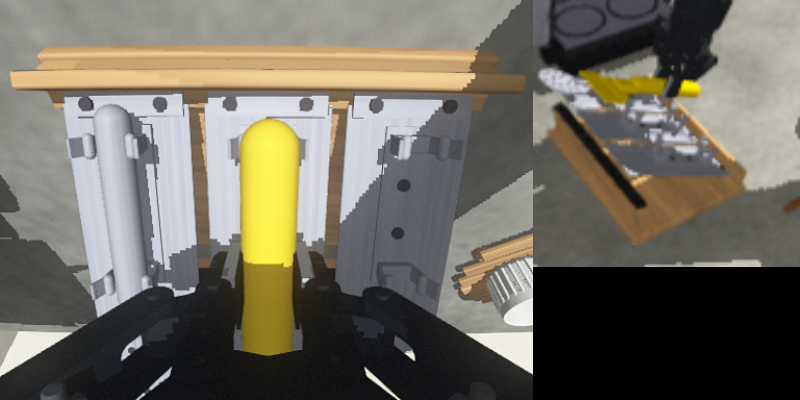

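The view shows the scraper centred over the middle place, with its butt at (270,120) just above the lower clip, and the slim clips clear at right with dots at (404,185) and (398,233). I'll use those dots to check the slim place and let the arm settle.

```bash
python3 -m crank '[{"dx":0,"dy":0,"dz":0,"wx":0,"wy":0,"wz":0},{"dx":0,"dy":0,"dz":0,"wx":0,"wy":0,"wz":0}]' >/dev/null; python3 - <<'E'
from h import *
np.set_printoptions(precision=4,suppress=True)
st(OT)
c=load('w4');f=512/533
fo=pl(OT,0,0,-.020)
for n,u in [('slim dotL',(404,185)),('slim dotU',(398,233)),('screw mid slim',(413,105)),('screw mid thick',(269.5,103)),('screw mid skim',(123,103.5))]:
    o,d=ray(c,(u[0]+.5)*f-.5,(u[1]+.5)*f-.5);p=o+d*((fo-o)@Z)/(d@Z);print(n,p,1e3*np.array([(p-fo)@X,(p-fo)@Y]))
E
```

```text
t 6.25 pos [ 1.5 -0.5 46.1] slope 30.07 yaw -0.02 F_tool [-0.  -1.2  0.9] T_tool [ 0.06  0.6  -0.  ] grip 98 0.239 TCP [ 0.4979 -0.1053  0.182 ]
slim dotL [ 0.5449 -0.0203  0.0625] [-16.4591  84.4658]
slim dotU [ 0.5729 -0.0204  0.0786] [15.8474 84.3539]
screw mid slim [ 0.5031 -0.0204  0.0383] [-64.8205  84.3644]
screw mid thick [ 0.5025 -0.1047  0.038 ] [-65.4414   0.0881]
screw mid skim [ 0.5024 -0.1907  0.0379] [-65.5447 -85.9376]
```

```bash
python3 -m crank '[{"dx":0.0015,"dy":0.0005,"dz":0.015,"wx":0,"wy":0,"wz":0},{"dx":0.0015,"dy":0.0005,"dz":0.027,"wx":0,"wy":0,"wz":0},{"dx":0.0015,"dy":0.0005,"dz":0.029,"wx":0,"wy":0,"wz":0},{"dx":0.0015,"dy":0.0005,"dz":0.029,"wx":0,"wy":0,"wz":0},{"dx":0.0015,"dy":0.0005,"dz":0.029,"wx":0,"wy":0,"wz":0}]' - 115 >/dev/null;python3 -c "
from h import *
st(OT)"
python3 -m crank '[{"dx":0,"dy":0,"dz":0.003,"wx":0,"wy":0,"wz":0},{"dx":0,"dy":0,"dz":0.006,"wx":0,"wy":0,"wz":0},{"dx":0,"dy":0,"dz":0.006,"wx":0,"wy":0,"wz":0},{"dx":0,"dy":0,"dz":0.006,"wx":0,"wy":0,"wz":0}]' >/dev/null;python3 -c "
from h import *
st(OT)"
```

```text
t 6.75 pos [-0.5  0.1 16.9] slope 30.04 yaw -0.03 F_tool [-0.6  0.2  0.3] T_tool [0.   0.59 0.01] grip 115 0.242 TCP [ 0.5108 -0.1047  0.1558]
t 7.15 pos [ 0.3 -0.7 11.1] slope 30.12 yaw -0.01 F_tool [-0.5 -2.9 -2.4] T_tool [ 0.51  0.32 -0.05] grip 116 0.233 TCP [ 0.5143 -0.1054  0.1512]
```

```bash
cat >> h.py <<'E'
def cl(T0=.59,L=.17):
    s=manip.state();M=R.from_quat(s['eef_rot']).as_matrix();F=M.T@s['ft_force'];T=M.T@s['wrist_torque']
    S=-F[2];D=-(T[1]-T0-L*F[0])/.042;print('  upper %.1f lower %.1f N'%((S+D)/2,(S-D)/2))
E
python3 -m crank '[{"dx":0,"dy":-0.0005,"dz":0.002,"wx":0,"wy":0,"wz":0},{"dx":0,"dy":-0.0005,"dz":0.004,"wx":0,"wy":0,"wz":0},{"dx":0,"dy":-0.0005,"dz":0.004,"wx":0,"wy":0,"wz":0},{"dx":0,"dy":-0.0005,"dz":0.004,"wx":0,"wy":0,"wz":0}]' >/dev/null;python3 -c "
from h import *
st(OT);cl()"
python3 -m crank '[{"dx":0,"dy":0,"dz":0.002,"wx":0,"wy":0,"wz":0},{"dx":0,"dy":0,"dz":0.004,"wx":0,"wy":0,"wz":0},{"dx":0,"dy":0,"dz":0.004,"wx":0,"wy":0,"wz":0},{"dx":0,"dy":0,"dz":0.004,"wx":0,"wy":0,"wz":0}]' >/dev/null;python3 -c "
from h import *
st(OT);cl()"
```

```text
t 7.55 pos [ 1.  -0.8  7.6] slope 30.18 yaw 0.01 F_tool [-0.4 -1.1 -5.4] T_tool [ 0.32  0.51 -0.03] grip 116 0.236 TCP [ 0.5167 -0.1056  0.1484]
  upper 2.9 lower 2.6 N
t 7.95 pos [ 1.4 -0.9  3.8] slope 30.22 yaw 0.02 F_tool [-1.2 -2.  -7.4] T_tool [ 0.34  0.39 -0.06] grip 116 0.237 TCP [ 0.5189 -0.1056  0.1453]
  upper 3.6 lower 3.8 N
```

```bash
python3 -m crank '[{"dx":0.001,"dy":0,"dz":0.002,"wx":0,"wy":0,"wz":0},{"dx":0.001,"dy":0,"dz":0.004,"wx":0,"wy":0,"wz":0},{"dx":0.001,"dy":0,"dz":0.004,"wx":0,"wy":0,"wz":0},{"dx":0.001,"dy":0,"dz":0.004,"wx":0,"wy":0,"wz":0}]' >/dev/null;python3 -c "
from h import *
st(OT);cl()"
python3 -m crank '[{"dx":0,"dy":0,"dz":0,"wx":0,"wy":0,"wz":0},{"dx":0,"dy":0,"dz":0,"wx":0,"wy":0,"wz":0}]' >/dev/null;python3 -c "
from h import *
st(OT);cl()
a=snap('side','s5.png');w=snap('wrist','w5.png')
o=np.zeros((450,800,3),np.uint8);o[:300,:400]=cv2.resize(w['image'],(400,300));o[:400,400:]=cv2.resize(a['image'][150:240,175:265],(400,400),interpolation=cv2.INTER_CUBIC);cv2.imwrite('pics/v5.png',o[:,:,::-1])"
```

```text
t 8.35 pos [ 0.3 -0.9 -0.5] slope 30.22 yaw 0.01 F_tool [-2.3 -2.2 -5.2] T_tool [ 0.41  0.06 -0.05] grip 116 0.24 TCP [ 0.52   -0.1056  0.1411]
  upper 4.2 lower 1.0 N
t 8.55 pos [-1.  -0.8 -1.1] slope 30.1 yaw -0.01 F_tool [-0.8 -2.4 -2.9] T_tool [ 0.61  0.12 -0.11] grip 116 0.239 TCP [ 0.5194 -0.1055  0.1399]
  upper 5.5 lower -2.6 N
```

View pics/v5.png

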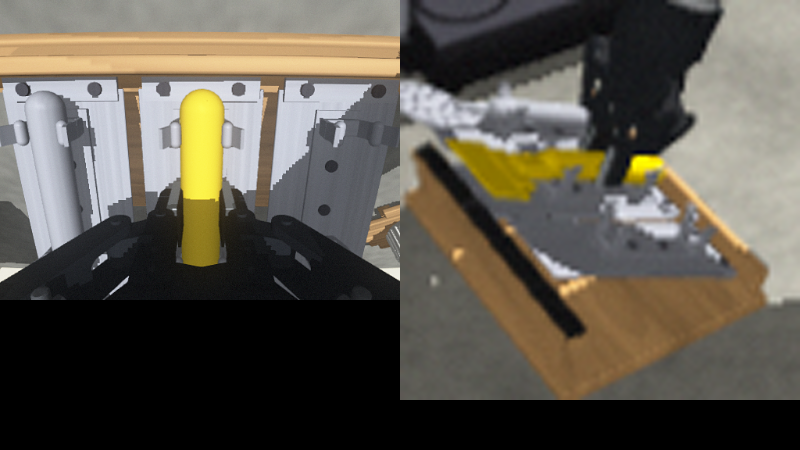

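The left half shows the lower clip's jaws closed round the handle at (172,134) and (232,134), and the force fell, so the lower clip is in. Now I'll tilt the handle about the tongue's foot to press the upper clip.

```bash
python3 -m crank '[{"dx":-0.0028,"dy":-0.0005,"dz":0.0026,"wx":0,"wy":2,"wz":0},{"dx":-0.0055,"dy":-0.001,"dz":0.0051,"wx":0,"wy":4,"wz":0},{"dx":-0.0055,"dy":-0.001,"dz":0.0051,"wx":0,"wy":4,"wz":0},{"dx":-0.0055,"dy":-0.001,"dz":0.0051,"wx":0,"wy":4,"wz":0}]' >/dev/null;python3 -c "
from h import *
st(OT);cl()"
python3 -m crank '[{"dx":-0.0028,"dy":-0.0005,"dz":0.0026,"wx":0,"wy":2,"wz":0},{"dx":-0.0055,"dy":-0.0005,"dz":0.0051,"wx":0,"wy":4,"wz":0},{"dx":-0.0055,"dy":-0.0005,"dz":0.0051,"wx":0,"wy":4,"wz":0},{"dx":-0.0055,"dy":-0.0005,"dz":0.0051,"wx":0,"wy":4,"wz":0}]' >/dev/null;python3 -c "
from h import *
st(OT);cl()"
```

```text
t 9.05 pos [-2.4 -0.8 -6.9] slope 25.81 yaw -0.07 F_tool [ 1.6 -0.6 -6.9] T_tool [ 0.31  0.75 -0.08] grip 116 0.239 TCP [ 0.5251 -0.1056  0.1363]
  upper 4.7 lower 2.2 N
t 9.45 pos [ -0.5  -1.1 -11. ] slope 21.91 yaw -0.05 F_tool [  2.1  -0.8 -10.6] T_tool [ 0.03  0.74 -0.08] grip 117 0.241 TCP [ 0.5327 -0.1059  0.1353]
  upper 7.8 lower 2.8 N
```

```bash
python3 -m crank '[{"dx":-0.0033,"dy":0,"dz":0.0026,"wx":0,"wy":2,"wz":0},{"dx":-0.0065,"dy":0,"dz":0.0051,"wx":0,"wy":4,"wz":0},{"dx":-0.0065,"dy":0,"dz":0.0051,"wx":0,"wy":4,"wz":0},{"dx":-0.0065,"dy":0,"dz":0.0051,"wx":0,"wy":4,"wz":0}]' >/dev/null;python3 -c "
from h import *
st(OT);cl()"
python3 -m crank '[{"dx":-0.0028,"dy":0,"dz":0.0026,"wx":0,"wy":2,"wz":0},{"dx":-0.0055,"dy":0,"dz":0.0051,"wx":0,"wy":4,"wz":0},{"dx":-0.0055,"dy":0,"dz":0.0051,"wx":0,"wy":4,"wz":0},{"dx":-0.0055,"dy":0,"dz":0.0051,"wx":0,"wy":4,"wz":0}]' >/dev/null;python3 -c "
from h import *
st(OT);cl()"
```

```text
t 9.85 pos [  1.8  -1.2 -15.4] slope 17.96 yaw -0.04 F_tool [  3.4  -0.2 -14.1] T_tool [-0.05  0.67  0.  ] grip 117 0.234 TCP [ 0.5408 -0.106   0.1339]
  upper 13.0 lower 1.1 N
t 10.25 pos [  3.9  -1.4 -19.6] slope 14.14 yaw -0.01 F_tool [  3.5   0.1 -15.9] T_tool [ 0.01  0.46 -0.02] grip 118 0.24 TCP [ 0.5487 -0.1062  0.1324]
  upper 16.6 lower -0.7 N
```

```bash
python3 -m crank '[{"dx":-0.0028,"dy":0,"dz":0.0026,"wx":0,"wy":2,"wz":0},{"dx":-0.0042,"dy":0,"dz":0.0039,"wx":0,"wy":3,"wz":0},{"dx":-0.0042,"dy":0,"dz":0.0039,"wx":0,"wy":3,"wz":0}]' >/dev/null;python3 -c "
from h import *
st(OT);cl()"
python3 -m crank '[{"dx":-0.0028,"dy":0,"dz":0.0026,"wx":0,"wy":2,"wz":0},{"dx":-0.0042,"dy":0,"dz":0.0039,"wx":0,"wy":3,"wz":0},{"dx":-0.0042,"dy":0,"dz":0.0039,"wx":0,"wy":3,"wz":0}]' >/dev/null;python3 -c "
from h import *
st(OT);cl()
a=snap('side','s6.png');w=snap('wrist','w6.png')
o=np.zeros((450,800,3),np.uint8);o[:300,:400]=cv2.resize(w['image'],(400,300));o[:400,400:]=cv2.resize(a['image'][150:240,175:265],(400,400),interpolation=cv2.INTER_CUBIC);cv2.imwrite('pics/v6.png',o[:,:,::-1])"
```

```text
t 10.55 pos [  4.2  -1.7 -21.6] slope 11.05 yaw -0.01 F_tool [  9.1  -0.  -26. ] T_tool [-0.19  1.71 -0.15] grip 120 0.241 TCP [ 0.5531 -0.1065  0.1315]
  upper 18.2 lower 7.8 N
t 10.85 pos [  4.3  -1.7 -21.8] slope 7.93 yaw -0.02 F_tool [ 19.9   2.4 -44.4] T_tool [-0.42  3.3  -0.13] grip 123 0.237 TCP [ 0.5566 -0.1065  0.1318]
  upper 30.2 lower 14.1 N
```

```bash
python3 -m crank '[{"dx":0.004,"dy":0,"dz":-0.004,"wx":0,"wy":-3,"wz":0},{"dx":0.0085,"dy":0,"dz":-0.0078,"wx":0,"wy":-6,"wz":0},{"dx":0.0085,"dy":0,"dz":-0.0078,"wx":0,"wy":-6,"wz":0}]' >/dev/null;python3 -c "
from h import *
st(OT);cl()"
```

```text
t 11.25 pos [  5.8  -1.4 -17.6] slope 14.42 yaw 0.02 F_tool [  1.7   1.  -17.8] T_tool [-0.26  0.53 -0.19] grip 119 0.242 TCP [ 0.549  -0.1062  0.135 ]
  upper 12.9 lower 4.9 N
```

View pics/v6.png

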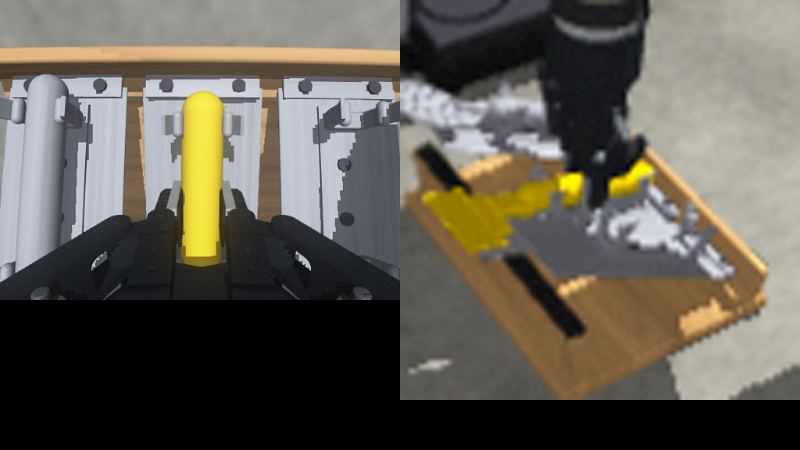

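View v6 shows the tongue bent fully down, and the force rise means it is on a stop. The handle is between the lower jaws at (180,124) and (227,124). I have no picture views left, so I'll ease back and judge by forces and mask widths.

```bash
python3 -m crank '[{"dx":0.0055,"dy":0,"dz":-0.0051,"wx":0,"wy":-4,"wz":0},{"dx":0.0105,"dy":0,"dz":-0.0109,"wx":0,"wy":-8,"wz":0},{"dx":0.0105,"dy":0,"dz":-0.0109,"wx":0,"wy":-8,"wz":0},{"dx":0.0105,"dy":0,"dz":-0.0109,"wx":0,"wy":-8,"wz":0}]' >/dev/null;python3 -c "
from h import *
st(OT);cl()"
python3 -m crank '[{"dx":0.0055,"dy":0,"dz":-0.0051,"wx":0,"wy":-4,"wz":0},{"dx":0.0105,"dy":0,"dz":-0.0109,"wx":0,"wy":-8,"wz":0},{"dx":0.0105,"dy":0,"dz":-0.0109,"wx":0,"wy":-8,"wz":0},{"dx":0.0105,"dy":0,"dz":-0.0109,"wx":0,"wy":-8,"wz":0}]' >/dev/null;python3 -c "
from h import *
st(OT);cl()
snap('wrist','w7.png');snap('side','s7.png');snap('top','t7.png')
for f in('w4','w5','w6','w7'):
    m=cv2.inRange(cv2.cvtColor(load(f)['image'],cv2.COLOR_RGB2HSV),(22,100,40),(35,255,255))>0
    print(f,[(y,int(m[y].sum())) for y in range(100,260,6)])
"
```

```text
t 11.65 pos [ 3.3 -1.  -8.6] slope 22.03 yaw -0.04 F_tool [  1.3   0.4 -10.1] T_tool [-0.    0.8  -0.08] grip 118 0.24 TCP [ 0.5346 -0.1059  0.1392]
  upper 5.2 lower 4.9 N
t 12.05 pos [-2.7 -0.6 -0.3] slope 29.4 yaw -0.18 F_tool [ 5.7 -1.7  1. ] T_tool [ 0.37  1.74 -0.24] grip 117 0.237 TCP [ 0.5181 -0.1055  0.1402]
  upper -2.6 lower 1.6 N
w4 [(100, 0), (106, 0), (112, 0), (118, 30), (124, 44), (130, 52), (136, 56), (142, 57), (148, 58), (154, 58), (160, 56), (166, 56), (172, 55), (178, 55), (184, 55), (190, 55), (196, 55), (202, 54), (208, 54), (214, 54), (220, 54), (226, 54), (232, 54), (238, 54), (244, 50), (250, 50), (256, 50)]
w5 [(100, 0), (106, 0), (112, 0), (118, 31), (124, 44), (130, 52), (136, 56), (142, 57), (148, 57), (154, 57), (160, 54), (166, 52), (172, 52), (178, 52), (184, 52), (190, 54), (196, 54), (202, 54), (208, 54), (214, 54), (220, 53), (226, 53), (232, 54), (238, 54), (244, 49), (250, 48), (256, 48)]
w6 [(100, 0), (106, 0), (112, 0), (118, 19), (124, 38), (130, 48), (136, 52), (142, 54), (148, 50), (154, 50), (160, 49), (166, 49), (172, 51), (178, 55), (184, 54), (190, 54), (196, 54), (202, 54), (208, 53), (214, 53), (220, 53), (226, 53), (232, 53), (238, 52), (244, 49), (250, 50), (256, 50)]
w7 [(100, 0), (106, 0), (112, 0), (118, 21), (124, 40), (130, 48), (136, 54), (142, 56), (148, 56), (154, 56), (160, 53), (166, 52), (172, 52), (178, 51), (184, 51), (190, 54), (196, 54), (202, 54), (208, 53), (214, 53), (220, 53), (226, 53), (232, 53), (238, 53), (244, 49), (250, 48), (256, 48)]
```

```bash
python3 -m crank '[{"dx":-0.002,"dy":0,"dz":0.001,"wx":0,"wy":1,"wz":0},{"dx":-0.003,"dy":0,"dz":0.003,"wx":0,"wy":2,"wz":0},{"dx":-0.003,"dy":0,"dz":0.003,"wx":0,"wy":2,"wz":0},{"dx":-0.003,"dy":0,"dz":0.003,"wx":0,"wy":2,"wz":0}]' >/dev/null;python3 -c "
from h import *
st(OT);cl()"
python3 -m crank '[{"dx":0,"dy":0,"dz":0,"wx":0,"wy":0,"wz":0},{"dx":0,"dy":0,"dz":0,"wx":0,"wy":0,"wz":0},{"dx":0,"dy":0,"dz":0,"wx":0,"wy":0,"wz":0},{"dx":0,"dy":0,"dz":-0.03,"wx":0,"wy":0,"wz":0},{"dx":0,"dy":0,"dz":-0.06,"wx":0,"wy":0,"wz":0},{"dx":0,"dy":0,"dz":-0.1,"wx":0,"wy":0,"wz":0},{"dx":0,"dy":0,"dz":-0.1,"wx":0,"wy":0,"wz":0}]' 60
python3 - <<'E'
from h import *
np.set_printoptions(precision=4,suppress=True)
st(OT)
for n in('top','side','wrist'):
    c=snap(n,n+'8.png');m=cv2.inRange(cv2.cvtColor(c['image'],cv2.COLOR_RGB2HSV),(22,120,60),(35,255,255))
    ct=max(cv2.findContours(m,0,1)[0],key=cv2.contourArea);r=cv2.minAreaRect(ct);p=ct[:,0]
    print(n,len(ct),'area',cv2.contourArea(ct),'bbox',p.min(0),p.max(0))
    for k,q in {'butt':(-.064,0,0),'blade r':(.125,-.04,-.01),'blade l':(.125,.04,-.01),'blade r if +15':(.125,-.04,.013)}.items():
        print('   exp',k,proj(c,pl(OT,*q)))
    np.save('pics/ct_'+n,p)
E
```

```text
t 12.6 pos [ 5.8 -1.2 -1.2] slope 28.11 yaw 0.04 F_tool [-0.6  1.2  7.6] T_tool [-0.29  0.56 -0.19] grip 117 0.239 TCP [ 0.5271 -0.1061  0.1442]
  upper -4.7 lower -2.9 N
time_s: 13.3
position: [0.4808, -0.1081, 0.2404]
eef_rot: [0.0, 0.969, -0.003, 0.248]
ft_force: [0.1, -0.6, 0.5]
opening: 0.605
grip_force: 0.0
t 13.3 pos [ 14.4  -3.7 105.2] slope 28.73 yaw 0.08 F_tool [-0.4 -0.6 -0.4] T_tool [-0.01  0.37 -0.01] grip 0 0.605 TCP [ 0.4808 -0.1081  0.2404]
top 144 area 624.0 bbox [261 129] [290 179]
   exp butt [273.9342 191.2523]
   exp blade r [290.3869 126.0262]
   exp blade l [261.3395 125.7616]
   exp blade r if +15 [291.2071 127.6214]
side 113 area 266.5 bbox [188 183] [235 194]
   exp butt [233.4628 187.8734]
   exp blade r [184.852  181.4244]
   exp blade l [195.8001 194.2555]
   exp blade r if +15 [187.1443 175.743 ]
wrist 602 area 8853.0 bbox [215  84] [306 309]
   exp butt [261.3443  97.6146]
   exp blade r [216.1889 317.6727]
   exp blade l [305.1564 317.7392]
   exp blade r if +15 [212.6885 335.0913]
```

```bash
python3 - <<'E'
from h import *
np.set_printoptions(precision=1,suppress=True)
C={n:load(n+'8') for n in('top','side','wrist')};P={n:np.load('pics/ct_%s.npy'%n) for n in C}
def ext(n,d):
    p=P[n];s=p@np.array(d);q=p[s>=s.max()-.6].mean(0);return q
loc=lambda p:1e3*np.array([(p-OT)@X,(p-OT)@Y,(p-OT)@Z])
E={'blade r far':{'top':ext('top',(1,-1)),'wrist':ext('wrist',(-1,1)),'side':ext('side',(-.6,-.8))},
   'blade l far':{'top':ext('top',(-1,-1)),'wrist':ext('wrist',(1,1)),'side':ext('side',(-.5,.87))},
   'butt':{'wrist':ext('wrist',(0,-1)),'side':ext('side',(1,0))}}
for k,v in E.items():
    print(k,v)
    for s in ([*v],)+tuple([a,b] for a in v for b in v if a<b):
        p=tri([ray(C[n],*v[n]) for n in s]);print('  ',s,loc(p))
w=P['wrist']
for y in range(86,315,8):
    r=w[abs(w[:,1]-y)<2];print((y,int(r[:,0].min()),int(r[:,0].max())),end=' ')
E
```

```text
blade r far {'top': array([289., 129.]), 'wrist': array([216., 305.]), 'side': array([188., 183.])}
   ['top', 'wrist', 'side'] [114.2 -37.9 -13.6]
   ['top', 'wrist'] [115.6 -38.8 -15.5]
   ['side', 'top'] [114.9 -35.9 -12.7]
   ['side', 'wrist'] [112.6 -38.8 -13.2]
blade l far {'top': array([262., 129.]), 'wrist': array([304., 309.]), 'side': array([198. , 193.7])}
   ['top', 'wrist', 'side'] [115.7  38.2  -8.9]
   ['top', 'wrist'] [116.   38.3 -10.1]
   ['side', 'top'] [116.2  38.3  -8.3]
   ['side', 'wrist'] [115.3  38.2  -8.7]
butt {'wrist': array([259.,  84.]), 'side': array([235., 188.])}
   ['wrist', 'side'] [-73.4  -1.7  -1.1]
   ['side', 'wrist'] [-73.4  -1.7  -1.1]
(86, 251, 269) (94, 245, 274) (102, 244, 275) (110, 244, 275) (118, 244, 275) (126, 246, 274) (134, 246, 274) (142, 244, 275) (150, 244, 275) (158, 245, 274) (166, 245, 274) (174, 245, 274) (182, 245, 274) (190, 245, 274) (198, 245, 274) (206, 245, 274) (214, 245, 274) (222, 245, 274) (230, 245, 274) (238, 247, 272) (246, 245, 273) (254, 245, 273) (262, 228, 292) (270, 216, 292) (278, 215, 306) (286, 215, 305) (294, 216, 305) (302, 216, 304) (310, 289, 304)
```

Blade corners at z ≈ -11 and butt at z ≈ -1 show it is home in both clips, and both lips narrow the handle's outline in the wrist view. But it sits about 9 mm too low, on the ledge. I'll check when that happened, then regrip and slide it up.

```bash
python3 - <<'E'
from h import *
np.set_printoptions(precision=1,suppress=True)
for f in('w4','w5','w7','wrist8'):
    c=load(f);m=cv2.inRange(cv2.cvtColor(c['image'],cv2.COLOR_RGB2HSV),(22,100,40),(35,255,255))
    ys,xs=np.where(m);y=ys.min();x=xs[ys<=y+1].mean()
    for z in ((.046,) if f=='w4' else (0,)):
        o,d=ray(c,x,y);p=o+d*((pl(OT,0,0,z)-o)@Z)/(d@Z);print(f,(x,y),1e3*(p-OT)@X,1e3*(p-OT)@Y)
s=manip.state();M=R.from_quat(s['eef_rot']).as_matrix();print('tool axes cols\n',np.round(M,3))
# goal: grip handle whose axis mid is at x=-9,z=0: TCP there with slope 30
g=pl(OT,-.009,-.0005,.061);print('target TCP',g*1e3,'shift in tool axes mm',1e3*M.T@(g-s['position']),'rotvec deg',np.degrees((R.from_matrix(M).inv()*R.from_matrix(np.c_[-X,Y,-Z])).as_rotvec()))
E
```

```text
w4 (np.float64(258.36), np.int64(114)) -59.35767301668312 -0.36011987755805996
w5 (np.float64(258.3333333333333), np.int64(114)) -65.59911318146216 -0.3125792217270329
w7 (np.float64(259.6190476190476), np.int64(116)) -65.56303850134707 0.5031033339397278
wrist8 (np.float64(259.4), np.int64(84)) -73.32049823651589 -1.3989311279996168
tool axes cols
 [[-0.9  0.   0.5]
 [ 0.   1.  -0. ]
 [-0.5 -0.  -0.9]]
target TCP [ 510.9 -105.3  136.3] shift in tool axes mm [ 17.3   1.7 100. ] rotvec deg [-0.1 -1.9 -0. ]
```

```bash
python3 -m crank '[{"dx":0.0173,"dy":0.0017,"dz":0.03,"wx":0,"wy":-1.9,"wz":0},{"dx":0.0173,"dy":0.0017,"dz":0.06,"wx":0,"wy":-1.9,"wz":0},{"dx":0.0173,"dy":0.0017,"dz":0.06,"wx":0,"wy":-1.9,"wz":0},{"dx":0.0173,"dy":0.0017,"dz":0.06,"wx":0,"wy":-1.9,"wz":0}]'>/dev/null; python3 - <<'E'
from h import *
st(OT);s=manip.state();M=R.from_quat(s['eef_rot']).as_matrix();g=pl(OT,-.009,-.0005,.061);print('shift',np.round(1e3*M.T@(g-s['position']),1))
E
```

```text
t 13.85 pos [-11.5   0.6  38.1] slope 29.7 yaw -0.07 F_tool [-0.2 -0.2 -1.4] T_tool [-0.01  0.54 -0.02] grip 0 0.599 TCP [ 0.491  -0.1043  0.1689]
shift [-1.1 -1.  38.1]
```

```bash
python3 -m crank '[{"dx":-0.001,"dy":-0.001,"dz":0.02,"wx":0,"wy":0,"wz":0},{"dx":-0.001,"dy":-0.001,"dz":0.037,"wx":0,"wy":0,"wz":0},{"dx":-0.001,"dy":-0.001,"dz":0.037,"wx":0,"wy":0,"wz":0},{"dx":-0.001,"dy":-0.001,"dz":0.037,"wx":0,"wy":0,"wz":0}]'>/dev/null; python3 -c "
from h import *
st(OT)"
python3 -m crank '[{"dx":0,"dy":0,"dz":0,"wx":0,"wy":0,"wz":0},{"dx":0,"dy":0,"dz":0,"wx":0,"wy":0,"wz":0},{"dx":0,"dy":0,"dz":0,"wx":0,"wy":0,"wz":0},{"dx":0,"dy":0,"dz":0,"wx":0,"wy":0,"wz":0},{"dx":0,"dy":0,"dz":0,"wx":0,"wy":0,"wz":0},{"dx":0,"dy":0,"dz":0,"wx":0,"wy":0,"wz":0}]' 0 60 >/dev/null; python3 -c "
from h import *
st(OT)"
python3 -m crank '[{"dx":-0.002,"dy":0,"dz":0,"wx":0,"wy":0,"wz":0},{"dx":-0.004,"dy":0,"dz":0,"wx":0,"wy":0,"wz":0},{"dx":-0.004,"dy":0,"dz":0,"wx":0,"wy":0,"wz":0},{"dx":-0.004,"dy":0,"dz":0,"wx":0,"wy":0,"wz":0}]' >/dev/null
cat >> h.py <<'E'
def butt(f,O,lo=(22,100,40),hi=(35,255,255)):
    c=snap('wrist',f+'.png');m=cv2.inRange(cv2.cvtColor(c['image'],cv2.COLOR_RGB2HSV),lo,hi)
    n,l,S,_=cv2.connectedComponentsWithStats(m);i=1+S[1:,4].argmax();ys,xs=np.where(l==i);y=ys.min();x=xs[ys<=y+1].mean()
    o,d=ray(c,x,y);p=o+d*((np.array(O)-o)@Z)/(d@Z);print('  butt px',round(x,1),y,'x,y mm',np.round([1e3*(p-O)@X,1e3*(p-O)@Y],1))
E
python3 -c "
from h import *
st(OT);butt('w9',OT)"
```

```text
t 14.25 pos [-7.4 -1.4  3.4] slope 29.97 yaw -0.01 F_tool [-0.7 -0.4  0.1] T_tool [-0.03  0.46  0.01] grip 0 0.594 TCP [ 0.5117 -0.1062  0.1407]
t 14.85 pos [-7.  -1.4  3.3] slope 30.07 yaw 0.01 F_tool [-3.   0.3 -4.4] T_tool [-0.09  0.12  0.05] grip 60 0.256 TCP [ 0.512  -0.1062  0.1408]
t 15.25 pos [-6.4 -1.3  2. ] slope 29.69 yaw -0.09 F_tool [ 2.1 -0.9 -8. ] T_tool [ 0.1   1.16 -0.01] grip 60 0.251 TCP [ 0.5135 -0.1061  0.1402]
  butt px 257.0 107 x,y mm [-72.8  -1.4]
```

```bash
python3 -m crank '[{"dx":-0.002,"dy":0,"dz":0,"wx":0,"wy":0,"wz":0},{"dx":-0.005,"dy":0,"dz":-0.001,"wx":0,"wy":0,"wz":0},{"dx":-0.005,"dy":0,"dz":-0.001,"wx":0,"wy":0,"wz":0},{"dx":-0.005,"dy":0,"dz":-0.001,"wx":0,"wy":0,"wz":0}]' - 80 >/dev/null
python3 -c "
from h import *
st(OT);butt('w10',OT)"
```

```text
t 15.7 pos [-2.4 -0.9  2.4] slope 29.6 yaw -0.12 F_tool [ 3.3 -0.2 -6.2] T_tool [ 0.09  1.33 -0.01] grip 80 0.243 TCP [ 0.5168 -0.1057  0.1426]
  butt px 257.0 107 x,y mm [-68.8  -0.9]
```

```bash
python3 -m crank '[{"dx":-0.002,"dy":0,"dz":0,"wx":0,"wy":0,"wz":0},{"dx":-0.005,"dy":0,"dz":-0.001,"wx":0,"wy":0,"wz":0},{"dx":-0.005,"dy":0,"dz":-0.001,"wx":0,"wy":0,"wz":0},{"dx":-0.005,"dy":0,"dz":-0.001,"wx":0,"wy":0,"wz":0}]' - 80 >/dev/null
python3 -c "
from h import *
st(OT);butt('w11',OT)"
```

```text
t 16.15 pos [ 4.5 -0.9  3.8] slope 29.83 yaw -0.05 F_tool [ 1.2  0.1 -0.2] T_tool [-0.01  0.68  0.  ] grip 80 0.247 TCP [ 0.5219 -0.1057  0.1471]
  butt px 257.3 108 x,y mm [-61.4  -0.9]
```

```bash
python3 -m crank '[{"dx":0.002,"dy":0,"dz":0,"wx":0,"wy":0,"wz":0},{"dx":0.004,"dy":0,"dz":0,"wx":0,"wy":0,"wz":0},{"dx":0.004,"dy":0,"dz":0,"wx":0,"wy":0,"wz":0},{"dx":0.004,"dy":0,"dz":0,"wx":0,"wy":0,"wz":0}]' - 80 >/dev/null
python3 -c "
from h import *
st(OT);butt('w12',OT)"
```

```text
t 16.6 pos [ 1.1 -1.   4.3] slope 29.89 yaw -0.04 F_tool [0.3 0.1 0. ] T_tool [-0.01  0.63 -0.01] grip 80 0.247 TCP [ 0.5187 -0.1058  0.1458]
  butt px 256.8 108 x,y mm [-64.8  -1.2]
```

```bash
python3 -m crank '[{"dx":0,"dy":0,"dz":0.002,"wx":0,"wy":0,"wz":0},{"dx":0,"dy":0,"dz":0.003,"wx":0,"wy":0,"wz":0},{"dx":0,"dy":0,"dz":0.003,"wx":0,"wy":0,"wz":0}]' - 60 >/dev/null
python3 -c "
from h import *
st(OT);butt('w13',OT)"
python3 -m crank '[{"dx":0,"dy":0,"dz":0,"wx":0,"wy":0,"wz":0},{"dx":0,"dy":0,"dz":0,"wx":0,"wy":0,"wz":0}]' 26 20 >/dev/null
python3 -c "
from h import *
st(OT);butt('w14',OT)"
python3 -m crank '[{"dx":0,"dy":0,"dz":0,"wx":0,"wy":0,"wz":0},{"dx":0,"dy":0,"dz":0,"wx":0,"wy":0,"wz":0},{"dx":0,"dy":0,"dz":0,"wx":0,"wy":0,"wz":0}]' 40 20 >/dev/null
python3 -c "
from h import *
st(OT);butt('w15',OT)"
```

```text
t 16.95 pos [ 1.9 -1.   2. ] slope 29.93 yaw -0.03 F_tool [ 2.3  0.8 -6.6] T_tool [-0.32  1.09  0.02] grip 81 0.243 TCP [ 0.5205 -0.1058  0.1442]
  butt px 256.8 108 x,y mm [-64.   -1.2]
t 17.2 pos [ 2.  -1.1  1.9] slope 29.95 yaw -0.02 F_tool [ 1.1  1.7 -6.6] T_tool [-0.25  0.94 -0.06] grip 39 0.26 TCP [ 0.5205 -0.1058  0.1441]
  butt px 256.8 108 x,y mm [-64.   -1.3]
t 17.55 pos [ 1.  -1.1  1. ] slope 29.88 yaw -0.05 F_tool [ 0.6 -0.   0. ] T_tool [-0.03  0.5  -0.02] grip 0 0.399 TCP [ 0.5202 -0.1059  0.1428]
  butt px 258.7 87 x,y mm [-73.2  -0.5]
```

Released under preload, the handle slid back to the ledge, because the spring-back shakes it loose. I'll regrip, slide it up again, and let go only when the forces are near zero.

```bash
python3 -m crank '[{"dx":0.005,"dy":0,"dz":0,"wx":0,"wy":0,"wz":0},{"dx":0.009,"dy":0,"dz":0,"wx":0,"wy":0,"wz":0},{"dx":0.009,"dy":0,"dz":0,"wx":0,"wy":0,"wz":0}]' >/dev/null
python3 -m crank '[{"dx":0,"dy":0,"dz":0,"wx":0,"wy":0,"wz":0},{"dx":0,"dy":0,"dz":0,"wx":0,"wy":0,"wz":0},{"dx":0,"dy":0,"dz":0,"wx":0,"wy":0,"wz":0},{"dx":-0.003,"dy":0,"dz":0,"wx":0,"wy":0,"wz":0},{"dx":-0.006,"dy":0,"dz":0,"wx":0,"wy":0,"wz":0},{"dx":-0.009,"dy":0,"dz":0,"wx":0,"wy":0,"wz":0},{"dx":-0.009,"dy":0,"dz":0,"wx":0,"wy":0,"wz":0},{"dx":-0.009,"dy":0,"dz":0,"wx":0,"wy":0,"wz":0}]' 0 50 >/dev/null
python3 -c "
from h import *
st(OT);butt('w16',OT)"
```

```text
t 18.7 pos [ 2.  -1.2  1.5] slope 29.96 yaw -0.01 F_tool [-0.3 -0.3  0.7] T_tool [-0.    0.51  0.03] grip 49 0.261 TCP [ 0.5208 -0.1059  0.1438]
  butt px 257.6 111 x,y mm [-62.8  -1. ]
```

```bash
python3 -m crank '[{"dx":0.001,"dy":0,"dz":0,"wx":0,"wy":0,"wz":0},{"dx":0.001,"dy":0,"dz":0,"wx":0,"wy":0,"wz":0}]' 0 20 >/dev/null
python3 -c "
from h import *
st(OT);butt('w17',OT)"
python3 -m crank '[{"dx":0,"dy":0,"dz":0,"wx":0,"wy":0,"wz":0}]' 28 20 >/dev/null
python3 -c "
from h import *
st(OT);butt('w18',OT)"
python3 -m crank '[{"dx":0,"dy":0,"dz":0,"wx":0,"wy":0,"wz":0},{"dx":0,"dy":0,"dz":0,"wx":0,"wy":0,"wz":0}]' 30 20 >/dev/null
python3 -c "
from h import *
st(OT);butt('w19',OT)"
```

```text
t 18.95 pos [ 0.5 -1.1  1.5] slope 29.92 yaw -0.03 F_tool [-0.1  0.6 -0.8] T_tool [-0.02  0.51  0.  ] grip 49 0.259 TCP [ 0.5194 -0.1059  0.143 ]
  butt px 257.6 111 x,y mm [-64.4  -1. ]
t 19.1 pos [ 0.1 -1.1  1.4] slope 29.88 yaw -0.05 F_tool [-0.7  0.6 -0.4] T_tool [ 0.04  0.55 -0.03] grip 1 0.28 TCP [ 0.5193 -0.1059  0.1427]
  butt px 257.6 111 x,y mm [-64.7  -0.9]
t 19.35 pos [ 0.4 -1.1  1.4] slope 29.91 yaw -0.04 F_tool [ 0.3  0.6 -0.4] T_tool [ 0.01  0.49 -0.06] grip 0 0.301 TCP [ 0.5194 -0.1059  0.1429]
  butt px 258.0 89 x,y mm [-73.1  -0.8]
```

```bash
python3 - <<'E'
from h import *
c=load('wrist8');im=c['image'].astype(int);hsv=cv2.cvtColor(c['image'],cv2.COLOR_RGB2HSV)
m=cv2.inRange(hsv,(20,80,30),(38,255,255))>0
for y in list(range(118,148,2))+list(range(228,252,2)):
    x=np.where(m[y,225:295])[0]+225;print(y,x.min(),x.max(),end=' | ')
print()
# jaw lips: brightness across rows through both clips, and expected pixel of clip parts
for y in(126,130,134): print(y,hsv[y,222:298:2,2].tolist())
for y in(237,240): print(y,hsv[y,222:298:2,2].tolist())
for q in[(-.042,.0113,.008),(-.042,-.0113,.008),(-.042,.0185,.017),(-.042,.012,0),(.042,.0113,.008),(.042,-.0113,.008),(.042,.0185,.017),(.042,.012,0),(-.03,.012,0),(.03,.012,0),(-.03,-.012,0),(.03,-.012,0)]: print(q,np.round(proj(c,pl(OT,*q)),1))
E
```

```text
118 244 275 | 120 246 275 | 122 246 274 | 124 246 274 | 126 246 274 | 128 246 274 | 130 246 274 | 132 246 274 | 134 246 274 | 136 245 275 | 138 244 275 | 140 244 275 | 142 244 275 | 144 244 275 | 146 244 275 | 228 244 274 | 230 246 273 | 232 246 272 | 234 246 272 | 236 246 272 | 238 246 272 | 240 246 272 | 242 246 272 | 244 246 272 | 246 245 274 | 248 245 274 | 250 245 274 | 
126 [228, 226, 228, 226, 227, 203, 134, 139, 154, 219, 226, 192, 177, 238, 245, 250, 251, 252, 253, 253, 253, 252, 251, 249, 243, 235, 198, 191, 226, 220, 159, 141, 133, 199, 215, 227, 232, 227]
130 [230, 227, 227, 228, 228, 209, 131, 139, 154, 215, 226, 193, 179, 239, 247, 249, 251, 252, 253, 253, 253, 252, 250, 249, 245, 236, 194, 193, 226, 217, 147, 138, 134, 197, 217, 226, 232, 227]
134 [230, 227, 228, 229, 228, 206, 135, 140, 147, 211, 223, 186, 179, 239, 245, 249, 251, 252, 253, 253, 253, 252, 251, 248, 245, 236, 198, 193, 223, 214, 148, 141, 136, 205, 219, 228, 230, 227]
237 [112, 114, 103, 109, 108, 126, 178, 89, 95, 103, 110, 101, 109, 143, 154, 149, 154, 154, 155, 157, 152, 152, 149, 147, 140, 126, 100, 107, 101, 88, 91, 89, 99, 102, 108, 112, 101, 104]
240 [110, 109, 109, 107, 101, 104, 101, 89, 94, 99, 108, 106, 110, 140, 143, 149, 153, 155, 159, 158, 151, 151, 151, 142, 145, 122, 101, 109, 103, 91, 92, 92, 108, 100, 104, 106, 102, 104]
(-0.042, 0.0113, 0.008) [277.4 129.4]
(-0.042, -0.0113, 0.008) [245.4 129.4]
(-0.042, 0.0185, 0.017) [288.8 130.2]
(-0.042, 0.012, 0) [277.7 128.8]
(0.042, 0.0113, 0.008) [275.7 240.1]
(0.042, -0.0113, 0.008) [246.5 240.1]
(0.042, 0.0185, 0.017) [286.  244.9]
(0.042, 0.012, 0) [276.1 236.1]
(-0.03, 0.012, 0) [277.4 145.3]
(0.03, 0.012, 0) [276.3 221.9]
(-0.03, -0.012, 0) [245.  145.3]
(0.03, -0.012, 0) [245.8 221.9]
```

The lip gaps measure 20.1 and 20.5 mm at the two clips, which is their rest mouth. So both have closed over the handle and it is fully home. It just slides freely (μ ≈ 0.45) to the foot ledge. I'll do the turner now, see how it behaves, and then come back to this.

```bash
python3 -m crank '[{"dx":0,"dy":0,"dz":0,"wx":0,"wy":0,"wz":0},{"dx":0,"dy":0,"dz":-0.03,"wx":0,"wy":0,"wz":0},{"dx":0,"dy":0,"dz":-0.07,"wx":0,"wy":0,"wz":0},{"dx":0,"dy":0.02,"dz":-0.11,"wx":0,"wy":4,"wz":0},{"dx":0,"dy":0.06,"dz":-0.13,"wx":0,"wy":12,"wz":0},{"dx":0.01,"dy":0.11,"dz":-0.13,"wx":0,"wy":20,"wz":0},{"dx":0.01,"dy":0.16,"dz":-0.13,"wx":0,"wy":27,"wz":0},{"dx":0.01,"dy":0.21,"dz":-0.13,"wx":0,"wy":30,"wz":0},{"dx":0.01,"dy":0.26,"dz":-0.13,"wx":0,"wy":30,"wz":0},{"dx":0.01,"dy":0.31,"dz":-0.13,"wx":0,"wy":30,"wz":0},{"dx":0.01,"dy":0.36,"dz":-0.13,"wx":0,"wy":30,"wz":0},{"dx":0.01,"dy":0.41,"dz":-0.13,"wx":0,"wy":30,"wz":0}]' 60
python3 -m crank '[{"dx":0,"dy":0.048,"dz":0,"wx":0,"wy":0,"wz":5.7},{"dx":0,"dy":0.048,"dz":0,"wx":0,"wy":0,"wz":5.7},{"dx":0,"dy":0.048,"dz":0,"wx":0,"wy":0,"wz":5.7},{"dx":0,"dy":0.048,"dz":0,"wx":0,"wy":0,"wz":5.7}]' 70
python3 - <<'E'
from h import *
np.set_printoptions(precision=4,suppress=True)
c=snap('wrist','w20.png');im=c['image'].copy();im[:,:150]=0;im[:,380:]=0;im[330:]=0
d={k:c[k] for k in c};d['image']=im
handle(d,(3,110,50),(18,255,255),.008)
M=R.from_quat(manip.state()['eef_rot']).as_matrix();print(M,manip.state()['position'])
E
```

```text
time_s: 20.6
position: [0.4461, 0.3055, 0.2506]
eef_rot: [0.0, 1.0, 0.0, -0.0]
ft_force: [1.5, 0.1, 0.7]
opening: 0.603
grip_force: 0.0
time_s: 21.0
position: [0.4464, 0.3504, 0.2506]
eef_rot: [0.05, 0.999, -0.0, -0.001]
ft_force: [-0.3, 0.2, 0.6]
opening: 0.696
grip_force: 0.0
px 234 281 106 281 len 0.19074343808979025 yaw -5.73182169747408 mid [0.4443 0.3508] from tip [0.5705 0.3382]
[[-0.9949  0.1012 -0.0016]
 [ 0.1012  0.9949 -0.0003]
 [ 0.0015 -0.0005 -1.    ]] [0.4465 0.35   0.2508]
```

```bash
python3 -m crank '[{"dx":0.0019,"dy":0.0008,"dz":0.05,"wx":0,"wy":0,"wz":0},{"dx":0.0019,"dy":0.0008,"dz":0.1,"wx":0,"wy":0,"wz":0},{"dx":0.0019,"dy":0.0008,"dz":0.14,"wx":0,"wy":0,"wz":0},{"dx":0.0019,"dy":0.0008,"dz":0.165,"wx":0,"wy":0,"wz":0},{"dx":0.0019,"dy":0.0008,"dz":0.176,"wx":0,"wy":0,"wz":0},{"dx":0.0019,"dy":0.0008,"dz":0.177,"wx":0,"wy":0,"wz":0},{"dx":0.0019,"dy":0.0008,"dz":0.177,"wx":0,"wy":0,"wz":0}]' 45
python3 -m crank '[{"dx":0,"dy":0,"dz":0.001,"wx":0,"wy":0,"wz":0},{"dx":0,"dy":0,"dz":0.002,"wx":0,"wy":0,"wz":0},{"dx":0,"dy":0,"dz":0.002,"wx":0,"wy":0,"wz":0},{"dx":0,"dy":0,"dz":0.002,"wx":0,"wy":0,"wz":0},{"dx":0,"dy":0,"dz":0.002,"wx":0,"wy":0,"wz":0},{"dx":0,"dy":0,"dz":0.002,"wx":0,"wy":0,"wz":0},{"dx":0,"dy":0,"dz":0.002,"wx":0,"wy":0,"wz":0}]' 0 115
```

```text
time_s: 21.75
position: [0.4453, 0.3519, 0.0751]
eef_rot: [0.051, 0.999, 0.001, 0.0]
ft_force: [0.1, -0.1, 1.0]
opening: 0.45
grip_force: 0.0
time_s: 22.45
position: [0.4456, 0.3528, 0.0744]
eef_rot: [0.05, 0.999, 0.001, 0.001]
ft_force: [-0.8, -1.6, 5.8]
opening: 0.162
grip_force: 112.6
```

```bash
python3 -m crank '[{"dx":0,"dy":0,"dz":-0.03,"wx":0,"wy":0,"wz":0},{"dx":0,"dy":0,"dz":-0.08,"wx":0,"wy":0,"wz":0},{"dx":0,"dy":-0.01,"dz":-0.128,"wx":0,"wy":0,"wz":0},{"dx":-0.005,"dy":-0.04,"dz":-0.165,"wx":0,"wy":0,"wz":-2},{"dx":-0.01,"dy":-0.08,"dz":-0.19,"wx":0,"wy":0,"wz":-4},{"dx":-0.015,"dy":-0.13,"dz":-0.19,"wx":0,"wy":0,"wz":-5.8},{"dx":-0.02,"dy":-0.18,"dz":-0.19,"wx":0,"wy":0,"wz":-5.8},{"dx":-0.025,"dy":-0.23,"dz":-0.19,"wx":0,"wy":0,"wz":-5.8},{"dx":-0.03,"dy":-0.275,"dz":-0.19,"wx":0,"wy":0,"wz":-5.8},{"dx":-0.03,"dy":-0.3,"dz":-0.19,"wx":0,"wy":0,"wz":-5.8},{"dx":-0.03,"dy":-0.3,"dz":-0.19,"wx":0,"wy":0,"wz":-5.8},{"dx":-0.03,"dy":-0.3,"dz":-0.19,"wx":0,"wy":0,"wz":-5.8}]'
python3 - <<'E'
from h import *
np.set_printoptions(precision=4,suppress=True)
c=snap('wrist','w21.png');s=manip.state();M=R.from_quat(s['eef_rot']).as_matrix();T=s['position']
m=cv2.inRange(cv2.cvtColor(c['image'],cv2.COLOR_RGB2HSV),(3,110,50),(18,255,255));m[:,:190]=0;m[:,330:]=0
n,l,S,_=cv2.connectedComponentsWithStats(m);i=1+S[1:,4].argmax();ys,xs=np.where(l==i);print('bbox',S[i])
z=T[2]-.0654
for y in (ys.min()+1,ys.min()+30,ys.min()+70):
    x=xs[ys==y];q=[plane(c,u,y,z) for u in(x.min(),x.mean(),x.max())];print(y,[np.round(M.T@(a-T)*1e3,1) for a in q])
print(T,M)
g=np.array([.5504,-.0204,.0854])+Z*(.045+.0654);print('to pre, tool mm',1e3*M.T@(g-T))
E
```

```text
time_s: 23.65
position: [0.4445, 0.0505, 0.2623]
eef_rot: [0.0, 1.0, 0.0, -0.0]
ft_force: [0.6, -0.3, -0.5]
opening: 0.164
grip_force: 112.8
bbox [ 234  117   45  225 7260]
118 [array([63.2, -1.1, 65.4]), array([63.2,  0.5, 65.4]), array([63.2,  1.9, 65.4])]
147 [array([51. , -3.7, 65.4]), array([50.9,  2.6, 65.4]), array([50.9,  8.4, 65.4])]
187 [array([33.1, -8.8, 65.4]), array([33. , -0.1, 65.4]), array([33. ,  7.8, 65.4])]
[0.4445 0.0511 0.2621] [[-1.     -0.0011 -0.0007]
 [-0.0011  1.      0.0006]
 [ 0.0007  0.0006 -1.    ]]
to pre, tool mm [-50.6967 -71.6063  81.0153]
```

```bash
python3 -m crank '[{"dx":0,"dy":-0.03,"dz":0,"wx":0,"wy":-7,"wz":0},{"dx":-0.01,"dy":-0.06,"dz":0,"wx":0,"wy":-15,"wz":0},{"dx":-0.03,"dy":-0.0716,"dz":0.01,"wx":0,"wy":-23,"wz":0},{"dx":-0.0507,"dy":-0.0716,"dz":0.04,"wx":0,"wy":-30,"wz":0},{"dx":-0.0507,"dy":-0.0716,"dz":0.07,"wx":0,"wy":-30,"wz":0},{"dx":-0.0507,"dy":-0.0716,"dz":0.081,"wx":0,"wy":-30,"wz":0},{"dx":-0.0507,"dy":-0.0716,"dz":0.081,"wx":0,"wy":-30,"wz":0},{"dx":-0.0507,"dy":-0.0716,"dz":0.081,"wx":0,"wy":-30,"wz":0},{"dx":-0.0507,"dy":-0.0716,"dz":0.081,"wx":0,"wy":-30,"wz":0},{"dx":-0.0507,"dy":-0.0716,"dz":0.081,"wx":0,"wy":-30,"wz":0}]' >/dev/null
cat >> h.py <<'E'
OS=(.5504,-.0204,.0854)
def ss(): st(OS,.0654,.0004);cl(.59)
def jaws(c,O,x,z,w,rows=(-3,0,3)):
    "grey levels across a clip, for the lips"
    pass
E
python3 - <<'E'
from h import *
ss();c=snap('wrist','w22.png')
# slim lower clip lips: where expected, and brightness edges there
for q in[(-.042,.0112,.006),(-.042,-.0112,.006),(-.042,.0155,.015),(-.042,-.0155,.015)]: print(q,np.round(proj(c,pl(OS,*q)),1))
v=cv2.cvtColor(c['image'],cv2.COLOR_RGB2HSV)
y=int(proj(c,pl(OS,-.042,0,.006))[1])
for yy in(y-5,y,y+5): print(yy,v[yy,215:300:2,2].tolist(),v[yy,215:300:2,1].tolist())
E
```

```text
t 24.7 pos [ 2.8 -0.6 46.4] slope 30.12 yaw 0.12 F_tool [-0.  -0.2  0. ] T_tool [-0.02  0.58 -0.02] grip 113 0.159 TCP [ 0.4965 -0.021   0.1833]
  upper 0.1 lower -0.1 N
(-0.042, 0.0112, 0.006) [278.5 148.3]
(-0.042, -0.0112, 0.006) [238.5 148.2]
(-0.042, 0.0155, 0.015) [287.7 150.8]
(-0.042, -0.0155, 0.015) [229.4 150.7]
143 [238, 238, 239, 240, 237, 235, 229, 192, 147, 158, 180, 159, 134, 153, 160, 164, 174, 182, 185, 191, 193, 188, 200, 201, 190, 187, 177, 178, 168, 160, 129, 82, 99, 102, 94, 94, 102, 114, 119, 123, 118, 119, 117] [11, 10, 9, 9, 9, 11, 17, 17, 17, 16, 18, 10, 114, 122, 123, 129, 129, 130, 134, 132, 136, 140, 139, 134, 136, 139, 144, 139, 135, 137, 130, 106, 28, 20, 11, 11, 10, 16, 19, 17, 11, 13, 17]
148 [237, 237, 239, 241, 237, 235, 227, 191, 145, 152, 176, 160, 132, 149, 158, 164, 169, 175, 185, 186, 193, 195, 195, 192, 190, 182, 184, 176, 167, 161, 124, 87, 99, 100, 93, 96, 108, 114, 121, 118, 115, 120, 124] [11, 10, 10, 10, 9, 11, 18, 20, 16, 20, 23, 10, 116, 122, 129, 128, 137, 131, 136, 137, 136, 136, 137, 142, 142, 140, 137, 136, 144, 138, 140, 114, 23, 20, 5, 21, 14, 11, 17, 17, 18, 15, 19]
153 [237, 237, 241, 241, 238, 236, 224, 203, 145, 152, 168, 183, 132, 149, 158, 161, 174, 178, 183, 191, 191, 192, 196, 192, 190, 187, 179, 180, 91, 87, 87, 79, 100, 94, 90, 94, 102, 111, 118, 116, 119, 117, 122] [10, 11, 10, 10, 9, 9, 18, 20, 18, 18, 17, 11, 112, 130, 128, 131, 130, 132, 138, 132, 139, 141, 142, 141, 138, 139, 144, 140, 98, 120, 106, 123, 18, 14, 8, 8, 13, 11, 19, 13, 17, 22, 19]
```

```bash
python3 -m crank '[{"dx":0.002,"dy":0.0006,"dz":0.015,"wx":0,"wy":0,"wz":0},{"dx":0.002,"dy":0.0006,"dz":0.028,"wx":0,"wy":0,"wz":0},{"dx":0.002,"dy":0.0006,"dz":0.03,"wx":0,"wy":0,"wz":0},{"dx":0.002,"dy":0.0006,"dz":0.03,"wx":0,"wy":0,"wz":0}]' >/dev/null;python3 -c "
from h import *
ss()"
python3 -m crank '[{"dx":0,"dy":0,"dz":0.004,"wx":0,"wy":0,"wz":0},{"dx":0,"dy":0,"dz":0.006,"wx":0,"wy":0,"wz":0},{"dx":0,"dy":0,"dz":0.006,"wx":0,"wy":0,"wz":0}]' >/dev/null;python3 -c "
from h import *
ss()"
python3 -m crank '[{"dx":0,"dy":0,"dz":0.003,"wx":0,"wy":0,"wz":0},{"dx":0,"dy":0,"dz":0.003,"wx":0,"wy":0,"wz":0},{"dx":0,"dy":0,"dz":0.003,"wx":0,"wy":0,"wz":0}]' >/dev/null;python3 -c "
from h import *
ss()"
```

```text
t 25.15 pos [-2.3  0.2 14.7] slope 29.87 yaw 0.06 F_tool [ 0.6 -0.1  0.9] T_tool [0.   0.56 0.  ] grip 113 0.161 TCP [ 0.5082 -0.0203  0.1535]
  upper 1.0 lower -1.9 N
t 25.45 pos [-1.5 -0.4  9.1] slope 29.97 yaw 0.06 F_tool [-1.4 -1.4 -0.3] T_tool [0.29 0.5  0.03] grip 113 0.158 TCP [ 0.5116 -0.0207  0.149 ]
  upper -1.5 lower 1.8 N
t 25.75 pos [-0.8 -0.4  6.6] slope 30.03 yaw 0.06 F_tool [ 0.7 -1.3 -5.6] T_tool [0.32 0.69 0.05] grip 114 0.161 TCP [ 0.5134 -0.0207  0.1472]
  upper 2.9 lower 2.7 N
```

```bash
for i in 1; do python3 -m crank '[{"dx":0,"dy":0,"dz":0.003,"wx":0,"wy":0,"wz":0},{"dx":0,"dy":0,"dz":0.003,"wx":0,"wy":0,"wz":0},{"dx":0,"dy":0,"dz":0.003,"wx":0,"wy":0,"wz":0}]' >/dev/null;python3 -c "
from h import *
ss()"; done
python3 -m crank '[{"dx":0,"dy":0,"dz":0.003,"wx":0,"wy":0,"wz":0},{"dx":0,"dy":0,"dz":0.003,"wx":0,"wy":0,"wz":0},{"dx":0,"dy":0,"dz":0.003,"wx":0,"wy":0,"wz":0}]' >/dev/null;python3 -c "
from h import *
ss()"
python3 -m crank '[{"dx":0,"dy":0,"dz":0.003,"wx":0,"wy":0,"wz":0},{"dx":0,"dy":0,"dz":0.003,"wx":0,"wy":0,"wz":0},{"dx":0,"dy":0,"dz":0.003,"wx":0,"wy":0,"wz":0}]' >/dev/null;python3 -c "
from h import *
ss()"
```

```text
t 26.05 pos [-0.3 -0.4  3.8] slope 30.07 yaw 0.07 F_tool [ 0.2 -2.3 -6.5] T_tool [0.35 0.65 0.08] grip 114 0.161 TCP [ 0.5151 -0.0207  0.1449]
  upper 3.0 lower 3.5 N
t 26.35 pos [ 0.  -0.3  0.8] slope 30.12 yaw 0.08 F_tool [ 0.1 -1.  -6.5] T_tool [0.37 0.35 0.02] grip 114 0.161 TCP [ 0.5169 -0.0207  0.1425]
  upper 6.3 lower 0.2 N
t 26.65 pos [ 0.1 -0.3 -2.3] slope 30.13 yaw 0.08 F_tool [-0.9 -2.  -5.7] T_tool [ 0.41  0.04 -0.01] grip 114 0.165 TCP [ 0.5184 -0.0207  0.1398]
  upper 7.7 lower -2.0 N
```

```bash
python3 -m crank '[{"dx":0,"dy":-0.0004,"dz":0.0015,"wx":0,"wy":0,"wz":0},{"dx":-0.0042,"dy":-0.0004,"dz":0.0054,"wx":0,"wy":3,"wz":0},{"dx":-0.0042,"dy":-0.0004,"dz":0.0054,"wx":0,"wy":3,"wz":0},{"dx":-0.0042,"dy":-0.0004,"dz":0.0054,"wx":0,"wy":3,"wz":0}]' >/dev/null;python3 -c "
from h import *
ss()"
python3 -m crank '[{"dx":-0.0042,"dy":0,"dz":0.0039,"wx":0,"wy":3,"wz":0},{"dx":-0.0042,"dy":0,"dz":0.0039,"wx":0,"wy":3,"wz":0},{"dx":-0.0042,"dy":0,"dz":0.0039,"wx":0,"wy":3,"wz":0}]' >/dev/null;python3 -c "
from h import *
ss()"
python3 -m crank '[{"dx":-0.0042,"dy":0,"dz":0.0039,"wx":0,"wy":3,"wz":0},{"dx":-0.0042,"dy":0,"dz":0.0039,"wx":0,"wy":3,"wz":0},{"dx":-0.0042,"dy":0,"dz":0.0039,"wx":0,"wy":3,"wz":0}]' >/dev/null;python3 -c "
from h import *
ss()"
```

```text
t 27.05 pos [ 0.5 -0.2 -7.5] slope 27.03 yaw 0.09 F_tool [  1.   -0.9 -10. ] T_tool [ 0.17  0.75 -0.04] grip 115 0.156 TCP [ 0.5245 -0.0207  0.1372]
  upper 5.1 lower 4.9 N
t 27.35 pos [  2.   -0.2 -10.8] slope 24.1 yaw 0.1 F_tool [  1.6   0.  -14.8] T_tool [ 0.03  0.76 -0.03] grip 115 0.159 TCP [ 0.5305 -0.0206  0.1366]
  upper 8.6 lower 6.2 N
t 27.65 pos [  3.5  -0.3 -14.1] slope 21.2 yaw 0.1 F_tool [  1.9  -0.2 -17. ] T_tool [0.08 0.71 0.02] grip 115 0.159 TCP [ 0.5364 -0.0207  0.1357]
  upper 10.8 lower 6.1 N
```

```bash
python3 -m crank '[{"dx":-0.0042,"dy":0,"dz":0.0039,"wx":0,"wy":3,"wz":0},{"dx":-0.0069,"dy":0,"dz":0.0064,"wx":0,"wy":5,"wz":0},{"dx":-0.0069,"dy":0,"dz":0.0064,"wx":0,"wy":5,"wz":0},{"dx":-0.0069,"dy":0,"dz":0.0064,"wx":0,"wy":5,"wz":0}]' >/dev/null;python3 -c "
from h import *
ss()"
python3 -m crank '[{"dx":0.0042,"dy":0,"dz":-0.0039,"wx":0,"wy":-3,"wz":0},{"dx":0.0084,"dy":0,"dz":-0.0078,"wx":0,"wy":-6,"wz":0},{"dx":0.012,"dy":0,"dz":-0.0125,"wx":0,"wy":-9,"wz":0},{"dx":0.0154,"dy":0,"dz":-0.018,"wx":0,"wy":-13,"wz":0},{"dx":0.0154,"dy":0,"dz":-0.018,"wx":0,"wy":-13,"wz":0},{"dx":0.0154,"dy":0,"dz":-0.018,"wx":0,"wy":-13,"wz":0}]' >/dev/null;python3 -c "
from h import *
ss()"
```

```text
t 28.05 pos [  4.   -0.2 -19.7] slope 16.2 yaw 0.1 F_tool [  4.8  -0.3 -20.2] T_tool [0.04 1.01 0.01] grip 116 0.162 TCP [ 0.5451 -0.0206  0.1331]
  upper 14.7 lower 5.5 N
t 28.65 pos [ 1.2  0.  -4.1] slope 28.63 yaw 0.03 F_tool [ 3.4 -1.4 -1.6] T_tool [ 0.24  1.15 -0.04] grip 113 0.164 TCP [ 0.5218 -0.0205  0.1397]
  upper 1.1 lower 0.6 N
```

```bash
cat >> h.py <<'E'
def tb(f):
    c=snap('wrist',f+'.png');m=cv2.inRange(cv2.cvtColor(c['image'],cv2.COLOR_RGB2HSV),(3,90,30),(18,255,255));m[:,:225]=0;m[:,300:]=0;m[:85]=0
    n,l,S,_=cv2.connectedComponentsWithStats(m);i=1+S[1:,4].argmax();ys,xs=np.where(l==i);y=ys.min();x=xs[ys<=y+1].mean()
    O=np.array(OS);o,d=ray(c,x,y);p=o+d*((O-o)@Z)/(d@Z);print('  butt px',round(x,1),y,'x,y mm',np.round([1e3*(p-O)@X,1e3*(p-O)@Y],1))
E
python3 -m crank '[{"dx":0.0005,"dy":-0.0004,"dz":-0.001,"wx":0,"wy":-1,"wz":0},{"dx":0.0005,"dy":-0.0004,"dz":-0.001,"wx":0,"wy":-1,"wz":0},{"dx":0.0005,"dy":-0.0004,"dz":-0.001,"wx":0,"wy":-1,"wz":0}]' - 60 >/dev/null
python3 -c "
from h import *
ss();tb('w23')"
python3 -m crank '[{"dx":0,"dy":0,"dz":0,"wx":0,"wy":0,"wz":0},{"dx":0,"dy":0,"dz":0,"wx":0,"wy":0,"wz":0},{"dx":0,"dy":0,"dz":0,"wx":0,"wy":0,"wz":0}]' 24 20 >/dev/null
python3 -c "
from h import *
ss();tb('w24')"
python3 -m crank '[{"dx":0,"dy":0,"dz":0,"wx":0,"wy":0,"wz":0},{"dx":0,"dy":0,"dz":0,"wx":0,"wy":0,"wz":0},{"dx":0,"dy":0,"dz":0,"wx":0,"wy":0,"wz":0}]' 45 20 >/dev/null
python3 -c "
from h import *
ss();tb('w25')"
```

```text
t 28.95 pos [ 4.8 -0.3 -2.6] slope 29.89 yaw 0.08 F_tool [ 1.2 -0.1 -0.8] T_tool [-0.06  0.63 -0.01] grip 113 0.163 TCP [ 0.5229 -0.0208  0.1421]
  upper 2.4 lower -1.6 N
  butt px 258.5 113 x,y mm [-60.8   0.1]
t 29.3 pos [ 4.9 -0.6 -2.3] slope 29.93 yaw 0.07 F_tool [-0.9 -0.3 -1.2] T_tool [-0.01  0.47 -0.01] grip 0 0.239 TCP [ 0.5228 -0.021   0.1424]
  upper 0.3 lower 0.9 N
  butt px 262.0 85 x,y mm [-71.7   1.2]
t 29.65 pos [ 4.5 -0.6 -2.3] slope 29.91 yaw 0.06 F_tool [-0.3  0.5  0.3] T_tool [ 0.03  0.53 -0.03] grip 0 0.446 TCP [ 0.5225 -0.021   0.1421]
  upper -0.1 lower -0.2 N
  butt px 262.0 85 x,y mm [-72.1   1.2]
```

```bash
python3 -m crank '[{"dx":0,"dy":0,"dz":-0.03,"wx":0,"wy":0,"wz":0},{"dx":0,"dy":0,"dz":-0.06,"wx":0,"wy":0,"wz":0},{"dx":0.01,"dy":0,"dz":-0.1,"wx":0,"wy":0,"wz":0},{"dx":0.01,"dy":0,"dz":-0.1,"wx":0,"wy":0,"wz":0}]' 70 >/dev/null
python3 - <<'E'
from h import *
np.set_printoptions(precision=1,suppress=True)
C={n:snap(n,n+'26.png') for n in('top','side','wrist')}
loc=lambda p,O:1e3*np.array([(p-O)@X,(p-O)@Y,(p-O)@Z])
def run(nm,O,lo,hi,near,hw,tip,zt):
    P={}
    for n,c in C.items():
        m=cv2.inRange(cv2.cvtColor(c['image'],cv2.COLOR_RGB2HSV),lo,hi);N,l,S,ct=cv2.connectedComponentsWithStats(m)
        q=proj(c,pl(O,*near));d=[(S[i,4]<60)*1e3+np.min(np.hypot(*(np.argwhere(l==i)[:,::-1]-q).T)) for i in range(1,N)];i=1+int(np.argmin(d))
        P[n]=np.argwhere(l==i)[:,::-1];print(nm,n,'area',S[i,4],P[n].min(0),P[n].max(0))
    def ext(n,d): p=P[n];s=p@np.array(d);return p[s>=s.max()-.6].mean(0)
    E={'r far':{'top':ext('top',(1,-1)),'wrist':ext('wrist',(-1,1)),'side':ext('side',(-.6,-.8))},'l far':{'top':ext('top',(-1,-1)),'wrist':ext('wrist',(1,1)),'side':ext('side',(-.5,.87))},'butt':{'wrist':ext('wrist',(0,-1)),'side':ext('side',(1,0))}}
    for k,v in E.items(): print('  ',k,{n:np.round(a).tolist() for n,a in v.items()},loc(tri([ray(C[n],*v[n]) for n in v]),O))
    return P
Pt=run('turner',OS,(3,90,30),(18,255,255),(.1,0,-.006),.027,.13,0)
Ps=run('scraper',OT,(20,80,30),(38,255,255),(.1,0,-.01),.04,.125,0)
c=C['wrist'];m=cv2.inRange(cv2.cvtColor(c['image'],cv2.COLOR_RGB2HSV),(3,90,30),(18,255,255))>0
for q in[(-.042,.0112,.006),(-.042,-.0112,.006),(.042,.0112,.006),(.042,-.0112,.006),(-.05,.009,0),(-.05,-.009,0)]: print(q,proj(c,pl(OS,*q)))
for x in range(-60,64,4):
    u=proj(c,pl(OS,x/1e3,0,.006));y=int(round(u[1]));k=np.where(m[y,int(u[0])-22:int(u[0])+22])[0]
    print((x,y,len(k) and int(k.min()+int(u[0])-22),len(k) and int(k.max()+int(u[0])-22)),end=' ')
ss()
E
```

```text
turner top area 497 [236 127] [254 186]
turner side area 1743 [176 185] [257 240]
turner wrist area 16806 [ 0 70] [334 324]
   r far {'top': [254.0, 127.0], 'wrist': [108.0, 222.0], 'side': [178.0, 185.0]} [  96.3 -100.9  -36.9]
   l far {'top': [236.0, 128.0], 'wrist': [285.0, 322.0], 'side': [211.0, 240.0]} [121.3  47.4 -70.5]
   butt {'wrist': [192.0, 70.0], 'side': [257.0, 211.0]} [-119.3  -25.2  -35.9]
scraper top area 986 [260 128] [318 196]
scraper side area 363 [187 182] [236 195]
scraper wrist area 727 [180 285] [208 320]
   r far {'top': [290.0, 128.0], 'wrist': [180.0, 320.0], 'side': [188.0, 182.0]} [122.8 -16.4  -7.6]
   l far {'top': [262.0, 128.0], 'wrist': [208.0, 318.0], 'side': [198.0, 194.0]} [115.5  39.   -9.5]
   butt {'wrist': [198.0, 285.0], 'side': [236.0, 188.0]} [19.  65.8 59.3]
(-0.042, 0.0112, 0.006) [274.1 146.8]
(-0.042, -0.0112, 0.006) [243.3 146.8]
(0.042, 0.0112, 0.006) [272.5 251.8]
(0.042, -0.0112, 0.006) [244.5 251.8]
(-0.05, 0.009, 0) [270.9 134.9]
(-0.05, -0.009, 0) [246.5 134.8]
(-60, 122, 246, 269) (-56, 127, 247, 269) (-52, 133, 247, 269) (-48, 139, 248, 268) (-44, 144, 249, 268) (-40, 150, 249, 268) (-36, 155, 247, 268) (-32, 160, 247, 268) (-28, 166, 247, 268) (-24, 171, 247, 268) (-20, 176, 247, 268) (-16, 182, 247, 268) (-12, 187, 247, 268) (-8, 192, 247, 268) (-4, 197, 247, 268) (0, 202, 247, 268) (4, 207, 247, 268) (8, 212, 247, 268) (12, 217, 247, 268) (16, 221, 247, 267) (20, 226, 247, 267) (24, 231, 248, 268) (28, 236, 247, 267) (32, 240, 248, 267) (36, 245, 249, 266) (40, 250, 249, 266) (44, 254, 249, 266) (48, 259, 249, 265) (52, 263, 249, 265) (56, 267, 250, 265) (60, 272, 245, 269) t 30.25 pos [-5.4 -0.8 97.6] slope 29.93 yaw 0.05 F_tool [0.5 0.6 1.3] T_tool [-0.1  0.6 -0. ] grip 0 0.7 TCP [ 0.5 -0.   0.2]
  upper 0.6 lower -1.9 N
```

```bash
python3 - <<'E'
from h import *
C={n:load(n+'26') for n in('top','side','wrist')}
# paddle tip corners of the turner from top + wrist only (wood vs bamboo confuses the side mask)
for k,t,w in[('l',(236,128),(285,322))]:
    p=tri([ray(C['top'],*t),ray(C['wrist'],*w)]);q=p-np.array(OS);print(k,np.round(1e3*np.array([q@X,q@Y,q@Z]),1),'expected about [122 27 -6]')
print(manip.finish_job())
E
```

```text
l [118.8  24.8  -5.7] expected about [122 27 -6]
the job is handed in; nothing more can be done
None
```

I handed the job in with the scraper and the turner blade up in their own clips and all four clips snapped shut, but neither handle sits midway: each slid about 8–9 mm down onto the foot ledge when released, the scraper even on a third, force-free release. I also overpressed the scraper to about 44 N against the tongue's stop, and I don't know if either will count against the job.

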